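# Turn the turret hook home and hang up the orange shield

### The arm

A 6-joint arm with a two-finger parallel gripper is mounted at the origin on the work surface. World frame = base frame: x ahead of the robot, y to its left, z up, the work surface at z = 0. Lengths are in m, angles in rad, forces in N, time in s.
With the tool pointing down it reaches from about 0.3 to 0.875 m from the base axis. Payload 6.4 kg.
Tool frame: the origin (TCP) lies at the very end of the fingers, on their centre line; the grasp point (between the pads) lies ctrl.pinch_z behind it (ctrl.pinch_z is the distance from the TCP to the grasp point, in m); y points along the fingers, z is the direction in which the jaws open and shut, and the axes are right-handed (so a half turn about y gives the same grasp; the last joint's range is limited). The gripper opens to 85 mm and grips with 20 to 120 N. Pads are 22 mm wide; open, the fingers measure 114 mm over their backs; the gripper's body (76 mm by 85 mm) begins 54 mm behind the grasp point. The pads swing forward as they close: fully open they stand 13 mm farther back than shut.
Start: joints at [-1.545, 0.181, 1.607, -0, 1.354, -0.206], TCP at [0.132, -0.56, 0.231] pointing down, gripper open.
Joint ranges: [-2.99, 2.99], [-0.89, 2.07], [0.3, 2.58], [-1.14, 4.28], [0, 2.63], [-3.12, 3.12]. Speed limits (rad/s): [2.57, 2.57, 3.01, 3.14, 3.14, 3.14].

### API

Orientations are given as a unit quaternion [w, x, y, z].
In Python, from bench import ctrl gives the robot as it stands.
- The arm moves only by the shell command python3 -m pendant 'ROWS'. ROWS is JSON, one flat list of numbers, 7 for each row, row after row: the shift along the world's x, y, z in m, then the turn, a rotation vector about the world's x, y, z in degrees, then the finger opening in m, from 0 to 0.0854. In form: [tx, ty, tz, rx, ry, rz, hand, tx, ty, tz, rx, ry, rz, hand, ...]. A call has 1 to 12 rows; each row shifts and turns the commanded pose from where the row before left it; what a row does not reach is not made up. A row lasts 1/8 s, in which the tool goes at most 62.5 mm and 10.7 degrees, less where a joint would pass 70% of its speed; a pose out of reach is approached as far as the arm can. A call with a gripper value outside its range is refused whole. The fingers move at their own pace and stop on an object; the grip force is fixed at half the most. Time passes only in rows, so rows that do not move let the fingers close. It gives the time, the measured TCP pose, the force and the opening at its end, in the units of the state.
- ctrl.get_obs(): the state, without advancing time (a new reading comes with each control period).
- ctrl.camera(name): name is "scene" or "top" or "wrist"; returns the picture (480x640x3 uint8, red, green, blue); there is no depth.
- ctrl.camera_info(name): a dict with "fx", "fy", "cx", "cy" (pixels), "k1" (the pictures are not rectified: a ray, as slopes to the right and down, at radius r is drawn at 1 + k1 r^2 times it, then the intrinsics apply), "origin" and "rotation" of the camera in the world; the wrist camera has in their place "tool_from_camera" (4x4, takes a point from camera to tool coordinates, whose origin is the TCP and whose axes are the tool frame's). Camera axes: x right, y down, z forward; pixel columns grow to the right and rows downward; lengths in m; the calibration is good to about 2 mm. A picture is of the moment at which its call begins: read the wrist's pose just before it. camera_info takes no time and is no camera call.
- ctrl.hand_in(): hands the job in, once; it reports no verdict.
Trained networks look in the newest picture that a camera, given by its name, has taken for a name from the list of things; names that differ only in an ending like _2 or _b are one class to them, and where a whole thing is asked for, a point or a joint stands for the part that bears it (a point fixed in the world has none). Each returns a list of dicts, best first, with "score" (0 to 1); they miss things now and then, are a little off and sometimes report something else, mostly with a low value. They report only what shows in the picture. A call takes as long as a camera call. They do not tell look-alikes from the thing itself.
- ctrl.silhouettes(target, camera): "mask" (480x640 bool, what is visible of it) and "bbox" ([left, top, right, bottom] in pixels, round what is visible of it).
The state is a dict: "time_s": time; "q": joint angles; "dq": joint speeds; "joint_efforts": joint torques, N m; "eef_pos": TCP position; "eef_rot": TCP orientation; "wrist_force": force on the tool from outside, world axes, zero at the start; "torque": the same for the moment, N m; "opening": opening from 0.0 (shut) to 1.0 (fully open).
Only numpy, scipy, OpenCV 4.12 (cv2) and the standard library are available. Lean on these libraries where they do the work, as an engineer would, in place of code of your own. Each camera call takes 0.05 s, during which the arm holds its last target.

### The job

Turn the blue swivel hook clockwise (seen from above) until it meets the red stop pin and press it home there, near its tip, with roughly 10 newtons, never more than 20. Then lift the orange light shield out of its rack and hang it gently by its eye on that hook, behind the upturned tip, leaving the hook against the pin and the shield hanging still. Disturb nothing else.

Things in the scene. Friction and masses are not known exactly. Their poses are not given: they have to be found in the camera images.
- stand: Fixed grey accessory stand: round foot 110 mm across, 20 mm high at the middle, with an upright aluminium post 20 mm across on the same axis, 154 mm high. Origin: centre of the underside. z up; its -x axis is the stand's front.
- collar_mid (a point): Point on the post's axis at the dark collar, 137 mm above the table; turned as the stand, NOT as the collar. The collar (30 mm across, 132 to 142 mm high) carries the upright red stop pin: 8 mm across, 134 to 180 mm above the table, 25 mm from the post's axis. It is clamped fast but set differently each time: the hook meets the pin with the swivel joint between -0.3 and +0.3 rad; feel (or see) where.
- hook: Blue swivel hook on the post. Origin: on the post's axis, 165 mm above the table, on the arm's centre line; x points outward along the arm, z up. The arm is a level round bar 8 mm thick; its centre line runs to x = 78 mm, then turns up steeply (see hook_tip). Steel hub 26 mm across, from 17 mm below to 7 mm above the centre line. Hang things between x = 34 and 76 mm.
- swivel (a joint): Hook's angle on the stand, rad: at 0 the arm points along the stand's -x; grows counterclockwise seen from above. Starts at 0.8 to 1.5; clockwise (lower values) leads to the red pin. Stiff, stays where left: friction 0.25 N m, about 4 N of push at 60 mm from the axis. At the pin it stops hard: the force rises by some 10 N or more per mm.
- hook_tip (a point): Centre of the rounded end (8 mm thick) of the hook's upturned tip: 83 mm from the post's axis, 10 mm above the arm's centre line.
- hook_heel (a point): Point on the arm's centre line, 24 mm from the post's axis, that comes beside the red pin: with the hook against the pin it is 8 mm from the pin's axis.
- shield: Orange light shield, 60 to 125 g, upright in one of the rack's slots. Black frame, 76 mm wide (y), 70 mm high, 8 mm thick (x), faces alike. On it an eye: opening 30 mm wide (y), z = 70 to 100 mm, side bars 8 mm, top bar up to 110 mm (underside a shallow V, 5 mm lower at its ends). Grip tab above: 10 mm thick (x), 30 mm wide (y), to z = 146 mm. Origin: centre of the underside, z up. Hung up, its x lies along the hook's arm.
- eye (a point): Centre of the eye's opening, 85 mm above the shield's underside; the underside of the top bar, which rests on the hook, is 15 mm higher.
- tab (a point): Point on the grip tab to hold it by, 134 mm above the shield's underside (12 mm below the tab's top).
- rack: Fixed white rack, 150 x 100 mm, 26 mm high, origin at the centre of its underside. Two slots 10 mm wide lie along its y at x = -45 and +45 mm, with floors 8 mm above the table; the shields stand in them, held by 18 mm high walls, with 1 mm play to each side.
- spare: A second, green shield with a grey frame, same shape and size, in the other slot. Leave it alone.
- dropper: White dropper bottle, 26 mm across, 75 mm high; bystander. Origin: centre of the underside.
- oil: Amber jar with a black cap, 40 mm across, 55 mm high; bystander. Origin: centre of the underside.
- dish: Open glass dish, 90 mm across, 15 mm high; bystander. Origin: centre of the underside.
- slidebox: Blue box for glass slides, 90 x 170 x 32 mm; bystander. Origin: centre of the underside.
- canister: Clear objective canister, 38 mm across, 52 mm high; bystander. Origin: centre of the underside.
- case: Grey flat case, 75 x 105 x 22 mm; bystander. Origin: centre of the underside.
Mind the look-alikes: they are no part of the job. What is shaped like the stand but purple is not meant.

How it is judged:
On the way, in this order (a step that is already met when the one before it is completed fails the run):
1. the hook is pressed home: it bears on the red pin with more than 8 N (about 8 N of push at 60 mm from the axis) for 0.2 s, while the shield is still in its rack (contact force between hook and stand above 8 N and distance of shield from where it was at the start of the episode below 0.02 m), for 0.2 s.
2. the shield hangs by its eye on the hook, let go (x of eye in the frame of hook between 0.034 and 0.076 m and y of eye in the frame of hook between -0.012 and 0.012 m and z of eye in the frame of hook between -0.016 and -0.006 m and angle between shield's own z axis and vertical below 0.2 rad and contact force between shield and hook above 0.2 N and contact force between the fingers and shield below 0.05 N), for 0.2 s.
At the end, for the whole second after the job is handed in: The hook is against the red pin (gap under 1.5 mm). The shield hangs by its eye on the hook's arm, 34 to 76 mm from the post's axis, within 12 mm sideways, its top bar resting on the arm (within 5 mm in height), upright within 0.2 rad, let go and at rest (all of step 2 and linear speed of shield below 0.03 m/s and angular speed of shield below 0.4 rad/s and horizontal distance between hook_heel and collar_c0 below 0.0095 m); the robot touches nothing.
It fails at once if the robot presses on the hook with more than 20 N (contact force between any of the fingers, the arm and hook above 20 N).
It fails at once if the shield is forced against the hook or the stand with more than 15 N (contact force between shield and hook above 15 N or contact force between shield and stand above 15 N).
It fails at once if another thing on the bench is moved by more than 15 mm or tipped (distance of any of spare, dropper, oil, dish, slidebox, canister, case from where it was at the start of the episode above 0.015 m or angle between any of spare, dropper, oil, dish, slidebox, canister, case's own z axis and vertical above 0.3 rad).
It also fails if it takes over 70 s, if anything falls off the work surface, if the arm or the gripper's body presses on something with over 40 N, if the wrist force passes 120 N, or if a joint passes its speed limit or range.

## Working session

There is one attempt and no reset: what is moved stays moved. The work goes in short steps, Python scripts to look and compute and a shell command to move; the robot and the scene stay as the last step left them, time stands still between calls to the robot, and variables do not carry over. Pictures are saved under pics/ and viewed, and the job is handed in when it is done.

```bash
ls; mkdir -p pics; python3 - <<'E'
from bench import ctrl
import cv2
o=ctrl.get_obs(); print({k:(v if not hasattr(v,'round') else v) for k,v in o.items()}); print(ctrl.pinch_z)
for n in ("scene","top","wrist"):
    cv2.imwrite(f"pics/{n}0.png",cv2.cvtColor(ctrl.camera(n),cv2.COLOR_RGB2BGR)); print(n,ctrl.camera_info(n))
E
```

```text
pics
{'time_s': 0.0, 'q': array([-1.54528384e+00,  1.81551305e-01,  1.60801636e+00, -5.82248403e-05,
        1.35380410e+00, -2.06270626e-01]), 'dq': array([-0.0007931 ,  0.00221602,  0.00052371, -0.00076405,  0.0008366 ,
       -0.00136874]), 'joint_efforts': array([ 3.26292800e-03, -4.44868505e+01, -3.51335227e+01, -1.27037688e-04,
        9.03918582e-03,  3.03739668e-06]), 'eef_pos': array([ 0.13208594, -0.55904527,  0.23037435]), 'eef_rot': array([ 0.08180553, -0.08173202,  0.70299103, -0.70173452]), 'wrist_force': array([ 0.38223064, -0.21306056, -0.19738279]), 'torque': array([-0.04141319,  0.02563985,  0.01411347]), 'opening': 0.9945831124030627}
0.0187
scene {'fx': 455.648264288092, 'fy': 455.648264288092, 'cx': 323.39255465063906, 'cy': 234.8112226768971, 'k1': 0.0021164369561325388, 'origin': array([ 1.26722106, -0.09737099,  0.64325714]), 'rotation': array([-0.32925378,  0.66908645,  0.59588647, -0.29805132])}
top {'fx': 508.501765429703, 'fy': 508.501765429703, 'cx': 320.9474060566966, 'cy': 245.4711214551235, 'k1': 0.05103502942567413, 'origin': array([ 0.30301153, -0.02396789,  1.38555338]), 'rotation': array([ 0.07212989, -0.69494709,  0.71218776, -0.06807655])}
wrist {'fx': 368.1733572933743, 'fy': 368.1733572933743, 'cx': 317.2013219833973, 'cy': 237.80054792787942, 'k1': -0.07358894131642103, 'tool_from_camera': array([[ 1.66873291e-04,  9.51812147e-01,  3.06681608e-01,
        -7.89612334e-02],
       [ 3.34990840e-04, -3.06681648e-01,  9.51812090e-01,
        -1.42381705e-01],
       [ 9.99999930e-01, -5.60964865e-05, -3.70025327e-04,
        -2.30143102e-04],
       [ 0.00000000e+00,  0.00000000e+00,  0.00000000e+00,
         1.00000000e+00]])}
```

View pics/scene0.png

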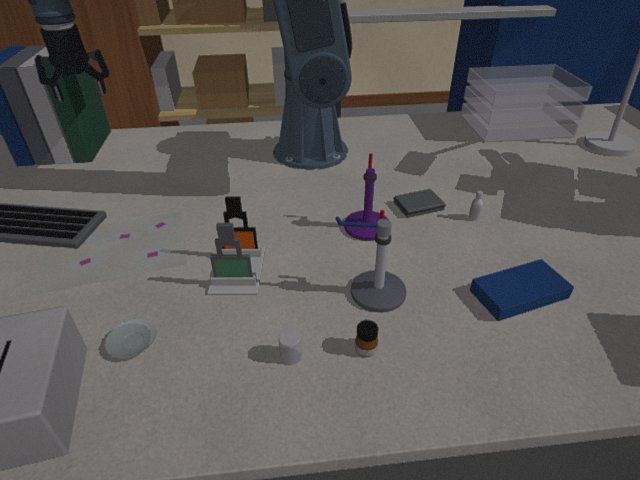

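View pics/top0.png

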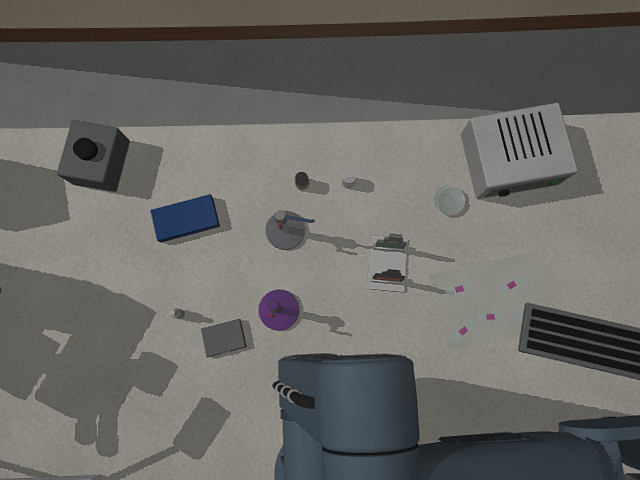

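View pics/wrist0.png

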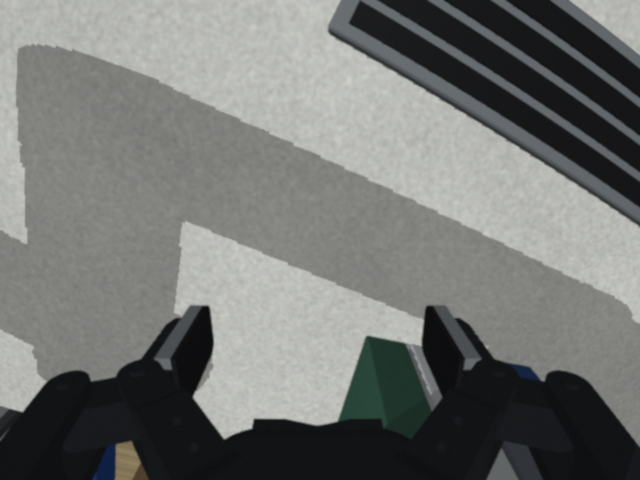

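The scene view has the grey stand at about (380,290), with the blue hook pointing left to about (338,221). The orange shield is in the back slot (235,240), and the green spare in the front slot. In the top view the stand is at (286,230), the hook points right, and the purple look-alike is at (279,310). Next I'll localise them.

```bash
cat > h.py <<'E'
from bench import ctrl
import numpy as np, cv2
from scipy.spatial.transform import Rotation as R
from scipy.optimize import least_squares
def rot(q): return R.from_quat([q[1],q[2],q[3],q[0]])
def pose(name,obs=None):
    i=ctrl.camera_info(name)
    if name=="wrist":
        o=obs or ctrl.get_obs(); T=np.eye(4); T[:3,:3]=rot(o['eef_rot']).as_matrix(); T[:3,3]=o['eef_pos']
        T=T@i['tool_from_camera']; return i,T[:3,:3],T[:3,3]
    return i,rot(i['rotation']).as_matrix(),np.array(i['origin'])
def proj(name,P,ps=None):
    i,Rm,o=ps or pose(name); p=(np.atleast_2d(P)-o)@Rm; s=p[:,:2]/p[:,2:]; r2=(s**2).sum(1,keepdims=True)
    s=s*(1+i['k1']*r2); return s*[i['fx'],i['fy']]+[i['cx'],i['cy']]
def ray(name,px,ps=None):
    i,Rm,o=ps or pose(name); d=(np.array(px,float)-[i['cx'],i['cy']])/[i['fx'],i['fy']]; s=d.copy()
    for _ in range(10): s=d/(1+i['k1']*(s@s))
    v=Rm@np.array([s[0],s[1],1]); return o,v
def onz(name,px,z,ps=None):
    o,v=ray(name,px,ps); return o+v*(z-o[2])/v[2]
def save(img,fn,box=None,sc=1):
    im=cv2.cvtColor(img,cv2.COLOR_RGB2BGR)
    if box: im=im[box[1]:box[3],box[0]:box[2]]
    if sc!=1: im=cv2.resize(im,None,fx=sc,fy=sc,interpolation=cv2.INTER_CUBIC)
    cv2.imwrite("pics/"+fn,im)
E
python3 - <<'E'
from h import *
for cam in ("top","scene"):
    im=ctrl.camera(cam)
    save(im,cam+"z1.png",(240,170,440,320) if cam=="top" else (190,140,440,320),4 if cam=="top" else 3.2)
    for t in ["stand","hook","shield","rack","spare","dropper","oil","dish","slidebox","canister","case","hook_tip"]:
        for d in ctrl.silhouettes(t,cam)[:2]:
            m=d['mask']; ys,xs=np.nonzero(m); 
            print(cam,t,round(d['score'],2),d['bbox'],m.sum(),(xs.mean().round(1),ys.mean().round(1)),onz(cam,(xs.mean(),ys.mean()),0.0)[:2].round(3))
E
```

```text
top stand 0.82 [265.1, 211.2, 305.8, 248.9] 993 (np.float64(284.1), np.float64(232.8)) [0.621 0.083]
top stand 0.74 [256.5, 286.8, 299.7, 331.6] 1384 (np.float64(277.8), np.float64(309.5)) [0.408 0.102]
top hook 0.58 [275.7, 209.9, 313.0, 220.2] 183 (np.float64(287.7), np.float64(216.9)) [0.666 0.072]
top shield 0.48 [372.4, 270.7, 404.0, 283.6] 224 (np.float64(389.3), np.float64(275.2)) [ 0.494 -0.205]
top shield 0.19 [364.7, 235.9, 406.6, 293.7] 1467 (np.float64(385.8), np.float64(265.6)) [ 0.521 -0.196]
top rack 0.6 [366.5, 235.7, 407.6, 291.5] 1464 (np.float64(386.2), np.float64(265.2)) [ 0.522 -0.197]
top spare 0.77 [377.6, 234.6, 406.1, 251.1] 352 (np.float64(392.1), np.float64(241.2)) [ 0.589 -0.217]
top spare 0.69 [371.7, 269.7, 405.2, 282.8] 288 (np.float64(389.3), np.float64(275.7)) [ 0.493 -0.204]
top dropper 0.61 [170.2, 304.3, 184.9, 317.5] 104 (np.float64(177.3), np.float64(313.1)) [0.406 0.373]
top oil 0.46 [294.7, 172.4, 308.5, 187.3] 218 (np.float64(301.3), np.float64(180.5)) [0.772 0.032]
top dish 0.7 [433.2, 185.6, 465.2, 216.4] 712 (np.float64(448.6), np.float64(1
[... 1937 characters left out ...]
8.2] 1585 (np.float64(131.1), np.float64(337.3)) [ 0.688 -0.385]
scene dish 0.43 [212.8, 219.8, 254.9, 275.1] 1491 (np.float64(229.4), np.float64(253.9)) [ 0.471 -0.221]
scene slidebox 0.96 [472.9, 256.6, 572.2, 321.7] 3892 (np.float64(520.4), np.float64(288.7)) [0.652 0.366]
scene canister 0.8 [279.6, 329.9, 300.4, 364.5] 738 (np.float64(290.3), np.float64(346.2)) [ 0.742 -0.101]
scene canister 0.47 [221.9, 199.2, 256.7, 248.5] 940 (np.float64(239.7), np.float64(223.6)) [ 0.358 -0.202]
scene case 0.64 [391.1, 190.3, 443.0, 219.0] 1029 (np.float64(418.4), np.float64(202.3)) [0.319 0.251]
scene hook_tip 0.75 [335.7, 216.3, 388.4, 235.9] 444 (np.float64(370.2), np.float64(225.4)) [0.403 0.109]
```

View pics/topz1.png

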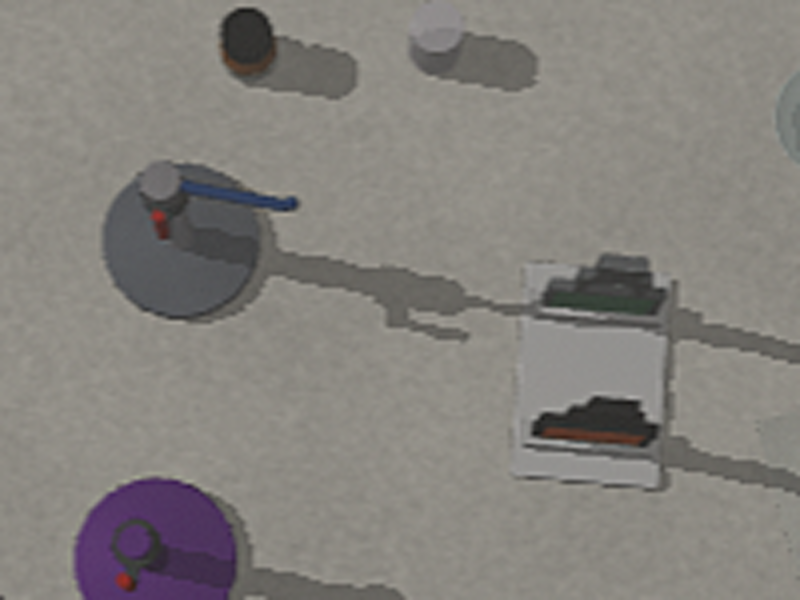

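View pics/scenez1.png

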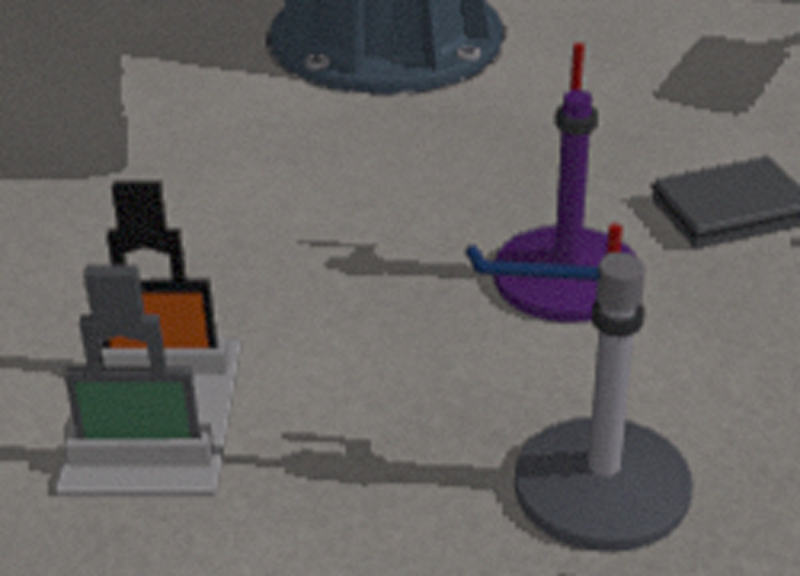

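```bash
python3 - <<'E'
from h import *
def c(cam,p):
    return np.array(p)/4+[240,170] if cam=="top" else np.array(p)/3.2+[190,140]
t,s="top","scene"
for n,cam,p,z in [("foot",t,(183,241),0.005),("hubtop",t,(161,181),.172),("hubtop",s,(622,266),.172),("tip",t,(291,204),.175),("tip",s,(472,252),.175),("pin",t,(160,216),.18),("pin",s,(615,227),.18),
 ("collar",s,(618,316),.137),
 ("tab_o",t,(612,404),.15),("tab_o",s,(137,183),.154),("tab_g",t,(627,261),.154),("tab_g",s,(112,267),.154),
 ("rackBL",t,(516,474),0.006),("rackBR",t,(662,489),.006),("rackTL",t,(527,262),.026),
 ("rackfrontL",s,(58,490),.0),("rackfrontR",s,(217,490),0)]:
    print(n,cam,onz(cam,c(cam,p),z).round(4))
for cam in (t,s):
    for name in ("shield","rack"):
        d=ctrl.silhouettes(name,cam)
ctrl.camera
E
```

```text
foot top [0.6267 0.0777 0.005 ]
hubtop top [0.6258 0.0786 0.172 ]
hubtop scene [0.6306 0.0798 0.172 ]
tip top [ 0.6084 -0.0013  0.175 ]
tip scene [ 0.6115 -0.0011  0.175 ]
pin top [0.6017 0.0787 0.18  ]
pin scene [0.6041 0.081  0.18  ]
collar scene [0.6304 0.0801 0.137 ]
tab_o top [ 0.4836 -0.1947  0.15  ]
tab_o scene [ 0.483  -0.1938  0.154 ]
tab_g top [ 0.572 -0.208  0.154]
tab_g scene [ 0.5718 -0.204   0.154 ]
rackBL top [ 0.4582 -0.147   0.006 ]
rackBR top [ 0.4457 -0.2452  0.006 ]
rackTL top [ 0.601  -0.1589  0.026 ]
rackfrontL scene [ 0.5903 -0.2571  0.    ]
rackfrontR scene [ 0.6021 -0.1583  0.    ]
```

```bash
python3 - <<'E'
from h import *
o=ctrl.get_obs(); M=rot(o['eef_rot']).as_matrix(); print(o['time_s'],M.round(3)); 
for k in (0,2): print("xyz"[k],np.degrees(np.arctan2(M[1,k],M[0,k])))
E
```

```text
1.65 [[-0.973 -0.     0.23 ]
 [-0.23   0.    -0.973]
 [ 0.    -1.    -0.   ]]
x -166.71806630454049
z -76.71806631035837
```

```bash
python3 -m pendant '[0.01,0.015,0.03,0,0,9,0.0, 0.02,0.03,0.03,0,0,9.6,0, 0.026,0.035,0.03,0,0,9.6,0, 0.026,0.035,0.02,0,0,9.6,0, 0.026,0.035,0.01,0,0,9.6,0, 0.026,0.035,0.01,0,0,9.6,0, 0.026,0.035,0.01,0,0,9.6,0, 0.026,0.035,0,0,0,9.6,0]'
python3 -m pendant '[0.026,0.035,0,0,0,9.6,0, 0.026,0.035,0,0,0,9.6,0, 0.026,0.035,0,0,0,9.6,0, 0.026,0.035,0,0,0,9.6,0, 0.026,0.035,0,0,0,9.6,0, 0.026,0.035,0,0,0,9.6,0, 0.026,0.035,0,0,0,9.6,0, 0.026,0.035,0,0,0,9.6,0, 0.02,0.03,0,0,0,0,0,0,0,0,0,0,0,0]'
python3 - <<'E'
from h import *
o=ctrl.get_obs(); print(o['time_s'],o['eef_pos'],o['q'].round(2)); M=rot(o['eef_rot']).as_matrix(); print(M.round(3))
im=ctrl.camera("wrist"); save(im,"w1.png")
E
```

```text
time_s: 2.65
eef_pos: [0.319, -0.3038, 0.3724]
eef_rot: [-0.499, 0.499, -0.5, 0.502]
wrist_force: [0.4, -1.0, 0.1]
opening: 0.004
time_s: 3.9
eef_pos: [0.5467, 0.0073, 0.3709]
eef_rot: [0.702, -0.702, 0.084, -0.083]
wrist_force: [-0.5, 0.5, 0.3]
opening: -0.005
3.9 [0.54669835 0.00728885 0.37086545] [-0.2   0.04  1.49  0.    1.62 -1.54]
[[ 0.972 -0.001  0.234]
 [-0.234  0.     0.972]
 [-0.001 -1.     0.   ]]
```

View pics/w1.png

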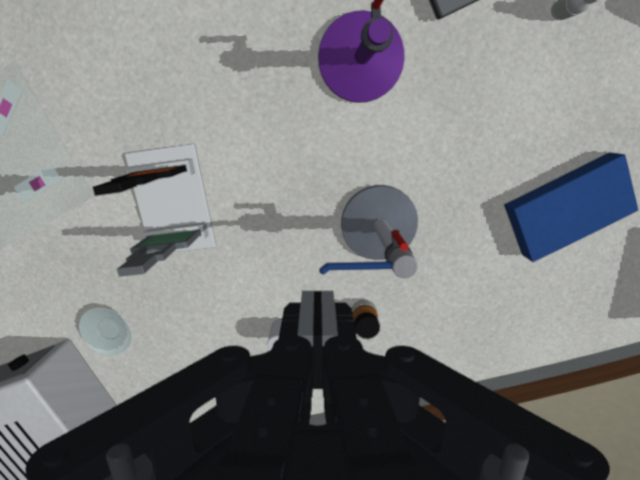

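The wrist view has the hub top at (403,265), the hook tip at (324,268), the red pin at about (400,240), the orange shield's black tab at (97–130,188), and the rack at (170,195). I'll zoom in and measure.

```bash
python3 - <<'E'
from h import *
im=cv2.cvtColor(cv2.imread("pics/w1.png"),cv2.COLOR_BGR2RGB)
save(im,"w1a.png",(310,170,430,300),5); save(im,"w1b.png",(80,130,220,280),4)
ps=pose("wrist")
for n,p,z in [("hub",(403.5,265),.172),("tip",(324,268),.175)]: print(n,onz("wrist",p,z,ps))
E
```

```text
hub [0.62503627 0.07647453 0.172     ]
tip [ 0.60808105 -0.00148447  0.175     ]
```

View pics/w1a.png

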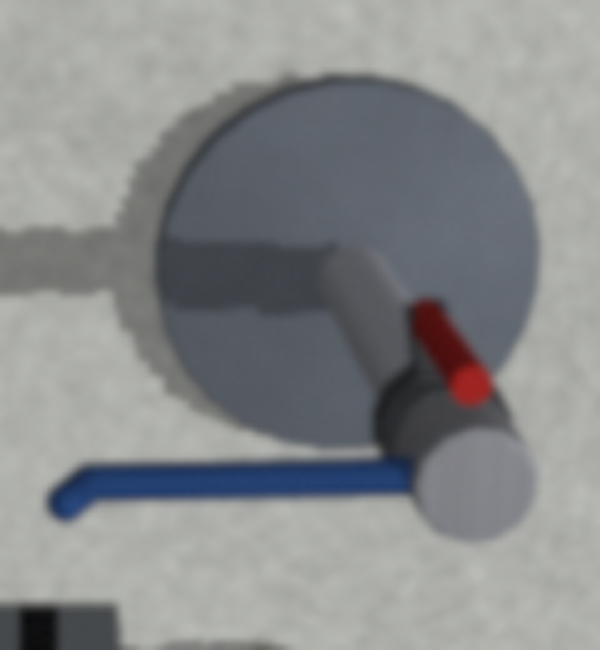

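View pics/w1b.png

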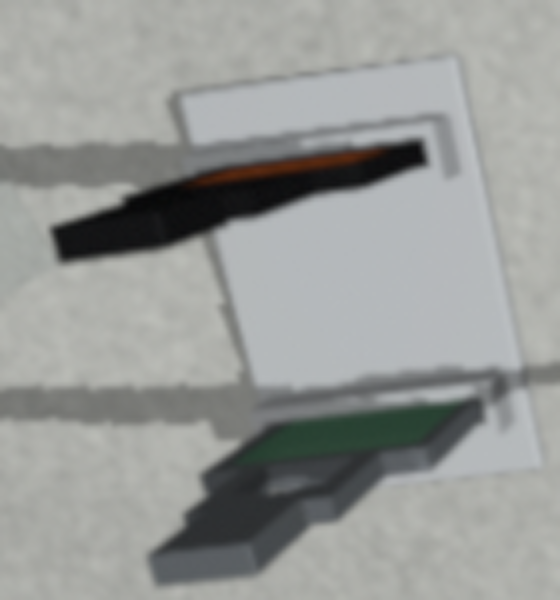

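```bash
python3 - <<'E'
from h import *
ps=pose("wrist")
P={}
for n,p,z in [("hub",(404.8,266.8),.172),("tip",(323.6,270),.176),("pin",(404.4,247),.18),("foot",(379.6,222),.004),
 ("tabL",(94.6,191.5),.154),("tabR",(121.5,187),.154),("rackcTL",(124.5,153.5),.026),("rackcTR",(194.5,144.5),.026),("rackBR",(215,246.5),.026),("gtabL",(119,272.5),.154),("gtabR",(144.5,269),.154)]:
    P[n]=onz("wrist",p,z,ps)[:2]; print(n,P[n].round(4))
c=np.array([.6262,.0775]); 
for n in ("tip","pin"):
    for cc in (P["hub"],): v=P[n]-cc; print(n,np.hypot(*v),np.arctan2(-v[1],-v[0]))
t=(P["tabL"]+P["tabR"])/2; g=(P["gtabL"]+P["gtabR"])/2; print(t,g,np.degrees(np.arctan2(*(g-t)[::-1])),np.hypot(*(g-t)))
e=P["rackcTR"]-P["rackcTL"]; print(np.degrees(np.arctan2(e[1],e[0]))-90)
E
```

```text
hub [0.6273 0.0774]
tip [ 0.6097 -0.0023]
pin [0.6032 0.0792]
foot [0.6273 0.0792]
tabL [ 0.4813 -0.2101]
tabR [ 0.4841 -0.1806]
rackcTL [ 0.4482 -0.2327]
rackcTR [ 0.4609 -0.1371]
rackBR [ 0.6011 -0.1549]
gtabL [ 0.5703 -0.2202]
gtabR [ 0.573  -0.1906]
tip 0.08164188427304561 1.3533594035036296
pin 0.024187740218995793 -0.07182837376412611
[ 0.48273874 -0.19536029] [ 0.57166595 -0.20539901] -6.440677621038134 0.08949204007584757
-7.587816789674221
```

```bash
python3 -m pendant '[0.03,0.001,-0.03,0,0,0,0, 0.03,0.001,-0.035,0,0,0,0, 0.032,0,-0.035,0,0,0,0, 0,0,-0.035,0,0,0,0, 0,0,-0.035,0,0,0,0, 0,0,-0.03,0,0,0,0, 0,0,-0.019,0,0,0,0, 0,0,0,0,0,0,0]'
python3 - <<'E'
from h import *
o=ctrl.get_obs(); print(o['eef_pos'],o['wrist_force'])
save(ctrl.camera("wrist"),"w2.png")
c=np.array([.627,.078])
prev=None
for a in [1.353]+list(np.arange(1.3,.19,-.1)):
    u=np.array([-np.cos(a),-np.sin(a)]); n=np.array([-np.sin(a),np.cos(a)]); p=c+.064*u-.015*n
    print(round(a,3),p.round(4),None if prev is None else (p-prev).round(4)); prev=p
E
```

```text
time_s: 4.95
eef_pos: [0.637, 0.0068, 0.151]
eef_rot: [-0.702, 0.702, -0.086, 0.084]
wrist_force: [-0.4, -0.3, -0.4]
opening: 0.004
[0.63703246 0.00677364 0.15102764] [-0.44407816 -0.3397226  -0.44745524]
1.353 [0.6278 0.0123] None
1.3 [0.6243 0.0123] [-0.0035  0.    ]
1.2 [0.6178 0.0129] [-0.0065  0.0006]
1.1 [0.6113 0.0142] [-0.0065  0.0012]
1.0 [0.605 0.016] [-0.0063  0.0019]
0.9 [0.599  0.0185] [-0.0061  0.0025]
0.8 [0.5932 0.0216] [-0.0058  0.0031]
0.7 [0.5877 0.0253] [-0.0055  0.0037]
0.6 [0.5826 0.0295] [-0.0051  0.0042]
0.5 [0.578  0.0342] [-0.0046  0.0047]
0.4 [0.5739 0.0393] [-0.0041  0.0051]
0.3 [0.5703 0.0448] [-0.0036  0.0055]
0.2 [0.5673 0.0506] [-0.003   0.0058]
```

View pics/w2.png

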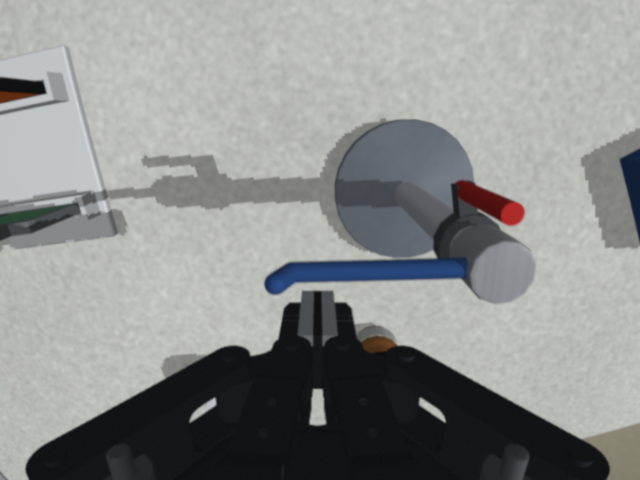

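The closed fingers sit just east of the blue arm near its outer half; the tip is at (278,280) and the pads at (318,300). Now I'll push along the arc.

```bash
python3 -m pendant '[-0.003,0.0035,0,0,0,0,0, -0.003,0.001,0,0,0,0,0, -0.003,0,0,0,0,0,0, -0.0035,0,0,0,0,-3,0, -0.0065,0.0006,0,0,0,-5.7,0, -0.0065,0.0012,0,0,0,-5.7,0]'
python3 -m pendant '[-0.0063,0.0019,0,0,0,-5.7,0,-0.0061,0.0025,0,0,0,-5.7,0,-0.0058,0.0031,0,0,0,-5.7,0,-0.0055,0.0037,0,0,0,-5.7,0]'
python3 - <<'E'
from h import *
o=ctrl.get_obs(); print(o['eef_pos'],o['wrist_force'],o['time_s'])
save(ctrl.camera("wrist"),"w3.png")
E
```

```text
time_s: 5.75
eef_pos: [0.6137, 0.0133, 0.1532]
eef_rot: [0.686, -0.686, 0.172, -0.174]
wrist_force: [3.3, 0.2, -0.7]
opening: 0.003
time_s: 6.25
eef_pos: [0.5896, 0.024, 0.1531]
eef_rot: [-0.638, 0.638, -0.304, 0.306]
wrist_force: [2.2, -3.2, -0.1]
opening: 0.004
[0.58958054 0.02396542 0.15309445] [ 2.22268867 -3.18483848 -0.07319854] 6.25
```

View pics/w3.png

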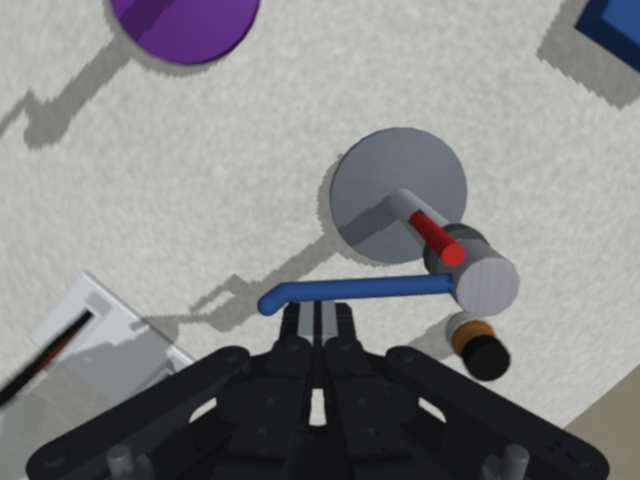

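The hook follows the fingers and lies flat against them, with the red pin top at (452,253) just ahead. I'll go on, more slowly.

```bash
python3 -m pendant '[-0.0051,0.0042,0,0,0,-5.7,0,-0.0046,0.0047,0,0,0,-5.7,0,-0.0041,0.0051,0,0,0,-5.7,0,0,0,0,0,0,0,0]'
python3 -m pendant '[-0.001,0.0014,0,0,0,-1.4,0,-0.001,0.0014,0,0,0,-1.4,0,0,0,0,0,0,0,0]'
python3 - <<'E'
from h import *
o=ctrl.get_obs(); print(o['eef_pos'],o['wrist_force'],o['time_s'])
save(ctrl.camera("wrist"),"w4.png",(250,150,550,350),2.6)
E
```

```text
time_s: 6.8
eef_pos: [0.5751, 0.0388, 0.1527]
eef_rot: [-0.587, 0.587, -0.395, 0.395]
wrist_force: [0.5, -1.1, 0.1]
opening: 0.002
time_s: 7.18
eef_pos: [0.5733, 0.0415, 0.1525]
eef_rot: [-0.576, 0.576, -0.41, 0.41]
wrist_force: [0.7, -3.2, 1.5]
opening: 0.003
[0.57326048 0.04153843 0.15246493] [ 0.73926766 -3.24754346  1.47272707] 7.175
```

View pics/w4.png

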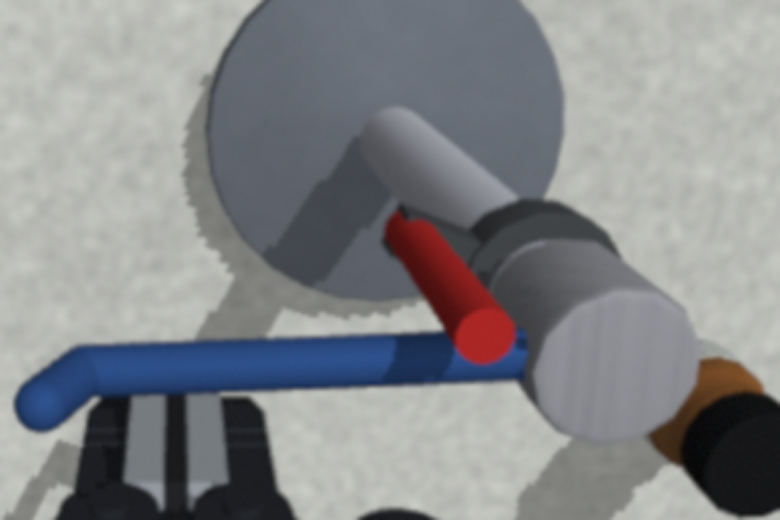

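```bash
python3 -m pendant '[-0.0003,0.001,0,0,0,-0.9,0,0,0,0,0,0,0,0]'; python3 -m pendant '[-0.0003,0.001,0,0,0,-0.9,0,0,0,0,0,0,0,0]';python3 -m pendant '[-0.0003,0.001,0,0,0,-0.9,0,0,0,0,0,0,0,0]'
```

```text
time_s: 7.48
eef_pos: [0.5728, 0.0427, 0.1523]
eef_rot: [-0.573, 0.573, -0.414, 0.414]
wrist_force: [-0.3, -3.9, 1.0]
opening: -0.001
time_s: 7.72
eef_pos: [0.5724, 0.0438, 0.1522]
eef_rot: [-0.57, 0.57, -0.419, 0.419]
wrist_force: [-1.0, -4.0, 1.8]
opening: -0.001
time_s: 7.98
eef_pos: [0.572, 0.0448, 0.1522]
eef_rot: [-0.566, 0.567, -0.423, 0.423]
wrist_force: [-0.8, -4.6, 2.1]
opening: -0.003
```

```bash
python3 -m pendant '[-0.0003,0.0007,0,0,0,-0.6,0,0,0,0,0,0,0,0]'; python3 -m pendant '[-0.0002,0.0006,0,0,0,-0.5,0,0,0,0,0,0,0,0]';python3 -m pendant '[-0.0002,0.0005,0,0,0,-0.5,0,0,0,0,0,0,0,0]'
python3 - <<'E'
from h import *
o=ctrl.get_obs(); print(o['eef_pos'],o['wrist_force'],o['time_s']); M=rot(o['eef_rot']).as_matrix(); print(np.degrees(np.arctan2(M[1,0],M[0,0])))
save(ctrl.camera("wrist"),"w5.png",(250,150,550,350),2.6)
E
```

```text
time_s: 8.22
eef_pos: [0.5717, 0.0454, 0.1521]
eef_rot: [-0.564, 0.564, -0.426, 0.426]
wrist_force: [-1.8, -3.2, 1.2]
opening: -0.001
time_s: 8.48
eef_pos: [0.5716, 0.046, 0.1522]
eef_rot: [-0.562, 0.562, -0.429, 0.429]
wrist_force: [-1.2, -3.9, 0.4]
opening: 0.002
time_s: 8.72
eef_pos: [0.5714, 0.0465, 0.1522]
eef_rot: [-0.56, 0.561, -0.431, 0.431]
wrist_force: [-1.7, -4.4, 1.2]
opening: -0.0
[0.57138051 0.04651905 0.15219803] [-1.72653412 -4.39569953  1.23973805] 8.725
-75.12653450918312
```

View pics/w5.png

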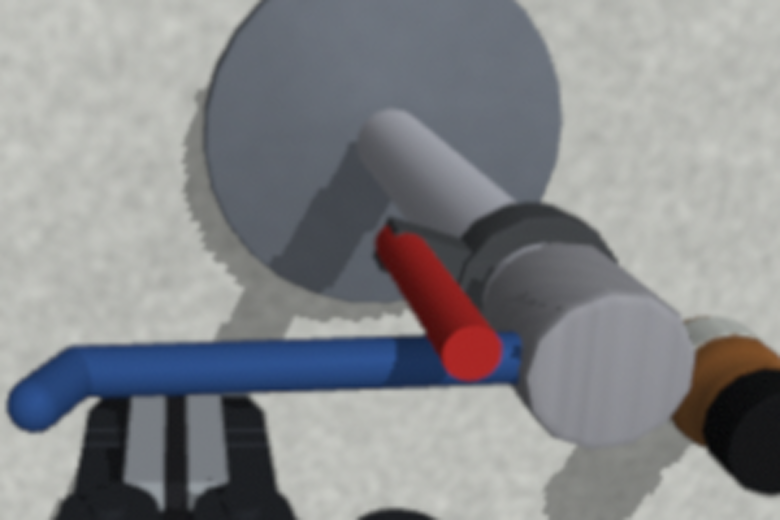

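```bash
python3 -m pendant '[-0.0001,0.0005,0,0,0,-0.3,0,0,0,0,0,0,0,0]'; python3 -m pendant '[-0.0001,0.0005,0,0,0,-0.3,0,0,0,0,0,0,0,0]';python3 -m pendant '[-0.0001,0.0004,0,0,0,0,0,0,0,0,0,0,0,0]'
```

```text
time_s: 9.02
eef_pos: [0.5713, 0.047, 0.1522]
eef_rot: [-0.559, 0.559, -0.433, 0.432]
wrist_force: [-2.7, -3.4, -0.1]
opening: -0.003
time_s: 9.28
eef_pos: [0.5712, 0.0475, 0.1522]
eef_rot: [-0.558, 0.558, -0.434, 0.434]
wrist_force: [-1.0, -5.7, 0.9]
opening: -0.005
time_s: 9.52
eef_pos: [0.5711, 0.0478, 0.1522]
eef_rot: [-0.558, 0.558, -0.434, 0.434]
wrist_force: [-2.2, -4.0, 1.2]
opening: 0.0
```

```bash
python3 -m pendant '[-0.0001,0.0004,0,0,0,-0.2,0,0,0,0,0,0,0,0]'; python3 -m pendant '[-0.0001,0.0004,0,0,0,-0.2,0,0,0,0,0,0,0,0]';python3 -m pendant '[-0.0001,0.0004,0,0,0,0,0,0,0,0,0,0,0,0]'
```

```text
time_s: 9.78
eef_pos: [0.571, 0.0481, 0.1522]
eef_rot: [-0.557, 0.558, -0.435, 0.435]
wrist_force: [-1.9, -4.9, 0.5]
opening: -0.004
time_s: 10.02
eef_pos: [0.5709, 0.0484, 0.1522]
eef_rot: [-0.557, 0.557, -0.436, 0.436]
wrist_force: [-1.4, -5.3, 0.9]
opening: -0.001
time_s: 10.28
eef_pos: [0.5708, 0.0486, 0.1522]
eef_rot: [-0.556, 0.557, -0.436, 0.436]
wrist_force: [-2.5, -6.2, 0.6]
opening: 0.001
```

```bash
python3 -m pendant '[-0.0001,0.0004,0,0,0,0,0,0,0,0,0,0,0,0]'; python3 -m pendant '[-0.0001,0.0004,0,0,0,0,0,0,0,0,0,0,0,0]'
```

```text
time_s: 10.52
eef_pos: [0.5707, 0.0489, 0.1522]
eef_rot: [-0.556, 0.557, -0.436, 0.436]
wrist_force: [-3.2, -7.1, -0.2]
opening: -0.002
time_s: 10.78
eef_pos: [0.5707, 0.0491, 0.1523]
eef_rot: [-0.556, 0.557, -0.436, 0.436]
wrist_force: [-1.4, -6.8, 0.5]
opening: 0.0
```

```bash
python3 -m pendant '[-0.0001,0.0004,0,0,0,0,0,0,0,0,0,0,0,0]'; python3 -m pendant '[-0.0001,0.0004,0,0,0,0,0,0,0,0,0,0,0,0]'
```

```text
time_s: 11.02
eef_pos: [0.5706, 0.0494, 0.1522]
eef_rot: [-0.556, 0.557, -0.436, 0.436]
wrist_force: [-2.2, -7.5, 0.8]
opening: -0.002
time_s: 11.28
eef_pos: [0.5705, 0.0496, 0.1523]
eef_rot: [-0.556, 0.557, -0.436, 0.436]
wrist_force: [-2.4, -8.5, 1.1]
opening: 0.001
```

```bash
python3 -m pendant '[-0.0001,0.0004,0,0,0,0,0,0,0,0,0,0,0,0]'; python3 -m pendant '[-0.0001,0.0004,0,0,0,0,0,0,0,0,0,0,0,0]'; python3 -m pendant '[0,0.0003,0,0,0,0,0,0,0,0,0,0,0,0,0,0,0,0,0,0,0]'
python3 - <<'E'
from h import *
save(ctrl.camera("wrist"),"w6.png",(250,150,550,350),2.6)
E
```

```text
time_s: 11.52
eef_pos: [0.5704, 0.0498, 0.1523]
eef_rot: [-0.556, 0.557, -0.436, 0.436]
wrist_force: [-2.4, -8.9, -0.6]
opening: -0.002
time_s: 11.78
eef_pos: [0.5703, 0.0501, 0.1523]
eef_rot: [-0.556, 0.557, -0.436, 0.436]
wrist_force: [-2.6, -9.6, 0.2]
opening: -0.002
time_s: 12.15
eef_pos: [0.5703, 0.0502, 0.1523]
eef_rot: [-0.556, 0.557, -0.436, 0.436]
wrist_force: [-2.8, -10.4, 0.9]
opening: -0.001
```

View pics/w6.png

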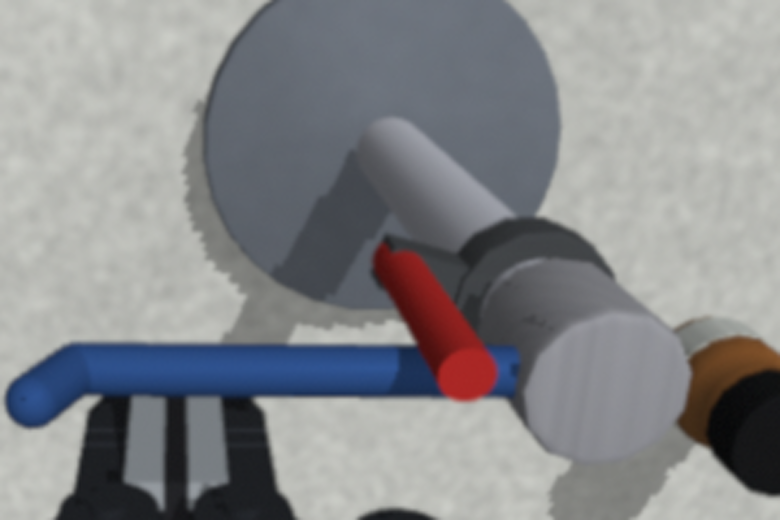

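```bash
python3 -m pendant '[-0.0001,0.0003,0,0,0,0,0,0,0,0,0,0,0,0,0,0,0,0,0,0,0]'; python3 - <<'E'
from h import *
ps=pose("wrist"); g=lambda p,z: onz("wrist",np.array(p)/2.6+[250,150],z,ps)[:2]
A=g((90,371),.165);B=g((390,371),.165);p=g((467,373),.18);h=g((606,387),.172);t=g((33,398),.176)
d=(A-B)/np.linalg.norm(A-B); w=p-B; print(A,B,p,h,t,"a",np.arctan2(-d[1],-d[0]),"pin dist",d[0]*w[1]-d[1]*w[0], "pin r",np.linalg.norm(p-h), "hub off",d[0]*(h-B)[1]-d[1]*(h-B)[0],"tip a",np.arctan2(*-(t-h)[::-1]))
M=rot(ctrl.get_obs()['eef_rot']).as_matrix(); print(np.degrees(np.arctan2(M[1,0],M[0,0])))
E
```

```text
time_s: 12.58
eef_pos: [0.5703, 0.0504, 0.1523]
eef_rot: [-0.556, 0.557, -0.435, 0.437]
wrist_force: [-1.3, -10.7, 1.3]
opening: -0.001
[0.55475935 0.06174164] [0.59850089 0.07246724] [0.60325253 0.08097611] [0.62757291 0.08032076] [0.54769547 0.06134407] a 0.24045980716763582 pin dist -0.00713245478629753 pin r 0.024329213315892283 hub off -0.0007040795576158292 tip a 0.23324845296633923
-76.1340153731149
```

```bash
python3 -m pendant '[0.0003,-0.002,0,0,0,0,0,0.001,-0.005,0,0,0,0,0,0.003,-0.015,0,0,0,0,0.0,0,0,0.05,0,0,0,0,-0.01,-0.02,0.055,0,0,0,0.05,-0.026,-0.055,0,0,0,-7,0.05,-0.026,-0.055,0,0,0,-7,0.05,-0.026,-0.055,0,0,0,-7,0.05,0,-0.01,0,0,0,0,0.05,0,0,0,0,0,0,0.05]'
python3 - <<'E'
from h import *
o=ctrl.get_obs(); print(o['eef_pos'],o['wrist_force'],o['time_s']); M=rot(o['eef_rot']).as_matrix(); print(np.degrees(np.arctan2(M[1,0],M[0,0])))
save(ctrl.camera("wrist"),"w7.png")
E
```

```text
time_s: 13.82
eef_pos: [0.4867, -0.1657, 0.2574]
eef_rot: [-0.468, 0.467, -0.53, 0.53]
wrist_force: [0.2, 0.0, -0.4]
opening: 0.585
[ 0.48671407 -0.16574819  0.25743469] [ 0.24899055  0.00514532 -0.43093957] 13.825
-97.18406316456421
```

View pics/w7.png

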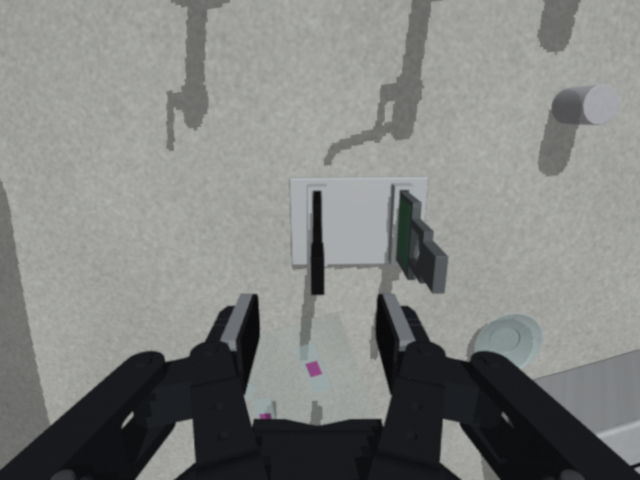

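```bash
python3 - <<'E'
from h import *
im=cv2.cvtColor(cv2.imread("pics/w7.png"),cv2.COLOR_BGR2RGB)
save(im,"w7a.png",(280,170,360,310),5)
ps=pose("wrist")
for s in (0,1): 
    M=ps[1]
T=np.array(ctrl.get_obs()['eef_pos']); Mt=rot(ctrl.get_obs()['eef_rot']).as_matrix()
for p in [(317.5,294),(317.5,244)]:
    P=onz("wrist",p,.154,ps); print(P.round(4), ((P-T)@Mt).round(4))
E
```

```text
[ 0.482  -0.2082  0.154 ] [0.0437 0.1033 0.0004]
[ 0.4868 -0.1695  0.154 ] [0.0047 0.1033 0.0004]
```

View pics/w7a.png

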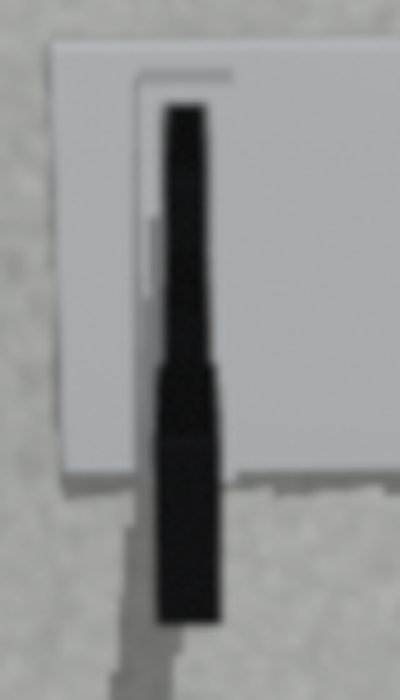

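The tab top in this view spans rows 257–294 at column 317, centred between the jaws, so the grasp needs 29 mm more along tool x. I'll descend and grip.

```bash
python3 -m pendant '[-0.0035,-0.029,-0.01,0,0,0,0.05,0,0,-0.04,0,0,0,0.05,0,0,-0.04,0,0,0,0.05,0,0,-0.03,0,0,0,0.05,0,0,-0.012,0,0,0,0.05,0,0,0,0,0,0,0.05]'
python3 - <<'E'
from h import *
o=ctrl.get_obs(); print(o['eef_pos'],o['wrist_force'],o['time_s'])
save(ctrl.camera("wrist"),"w8.png")
E
```

```text
time_s: 14.62
eef_pos: [0.4833, -0.1929, 0.125]
eef_rot: [0.468, -0.469, 0.53, -0.529]
wrist_force: [-0.4, 0.7, -0.2]
opening: 0.587
[ 0.48326236 -0.19289205  0.12495265] [-0.39736418  0.74163704 -0.19907797] 14.625
```

View pics/w8.png

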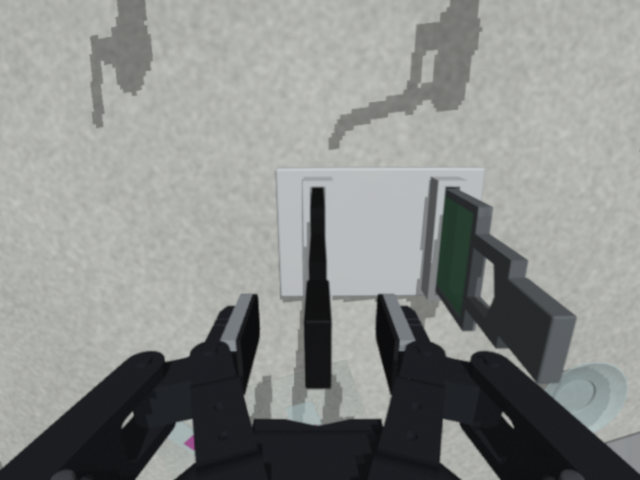

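The tab is centred between the pads. I'll close and start the lift.

```bash
python3 -m pendant '[0,-0.002,0,0,0,0,0.0,0,0,0,0,0,0,0,0,0,0,0,0,0,0,0,0,0,0,0,0,0,0,0,0,0,0,0,0,0,0,0,0,0,0,0]'; python3 -m pendant '[0,0,0.01,0,0,0,0,0,0,0.015,0,0,0,0,0,0,0.03,0,0,0,0,0,0,0.03,0,0,0,0,0,0,0.03,0,0,0,0,0,0,0,0,0,0,0]'
python3 - <<'E'
from h import *
o=ctrl.get_obs(); print(o['eef_pos'],o['wrist_force'],o['time_s'],o['opening'])
save(ctrl.camera("wrist"),"w9.png"); save(ctrl.camera("scene"),"s9.png",(190,120,440,320),3)
E
```

```text
time_s: 15.42
eef_pos: [0.4837, -0.1966, 0.1265]
eef_rot: [-0.468, 0.468, -0.529, 0.531]
wrist_force: [-0.1, 1.0, 5.8]
opening: 0.1
time_s: 16.18
eef_pos: [0.4845, -0.1969, 0.2438]
eef_rot: [-0.469, 0.467, -0.528, 0.532]
wrist_force: [-0.7, 0.0, -0.4]
opening: 0.107
[ 0.4844546  -0.19688464  0.24376801] [-0.73850595  0.04163759 -0.42145808] 16.175 0.10683813185374877
```

View pics/w9.png

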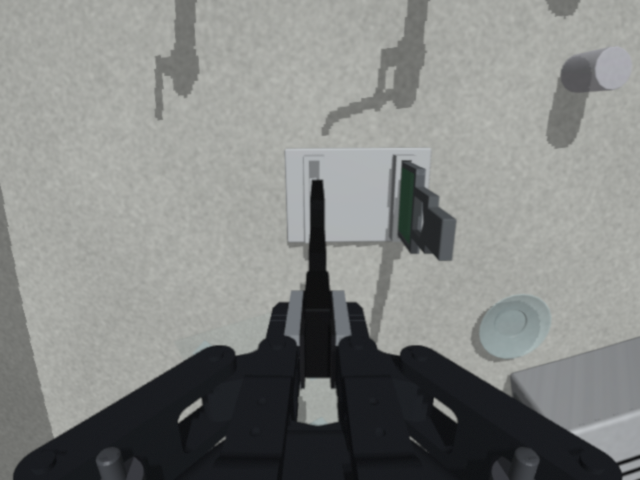

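View pics/s9.png

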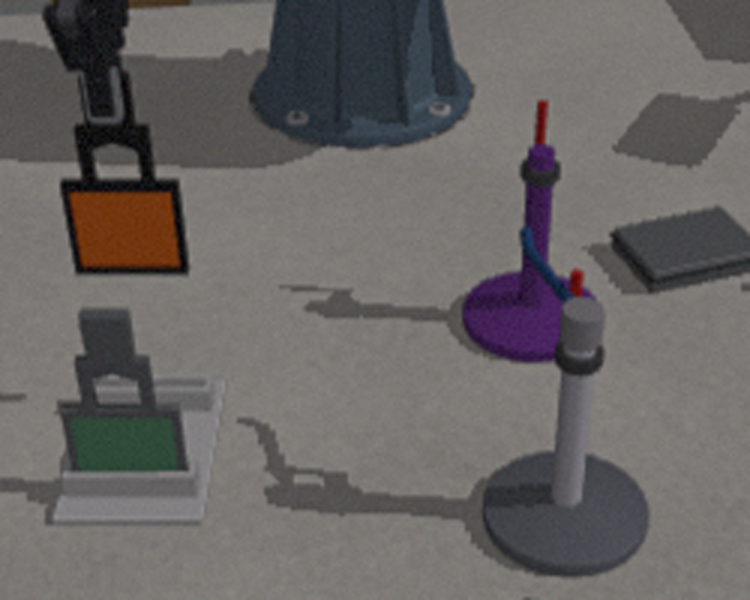

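The shield is lifted cleanly, with the spare untouched and the hook still at the pin. I'll check the shield's offset in the hand against a projected model.

```bash
cat >> h.py <<'E'
def shieldpts(eef,M,dz,dx=0.0,da=0):
    # shield x = tool z, y = -? tool x ; bottom at eef.z - dz
    ex=M[:,2]; ez=-M[:,1]; ey=np.cross(ez,ex)
    L=[(0,y,z) for y,z in [(-38,0),(38,0),(-38,70),(38,70),(-15,70),(15,70),(-15,95),(15,95),(0,100),(-23,110),(23,110)]]
    return np.array([eef+(x*ex+(y+dx)*ey+z*ez)/1000-dz*ez for x,y,z in L])
E
python3 - <<'E'
from h import *
o=ctrl.get_obs(); M=rot(o['eef_rot']).as_matrix()
im=cv2.imread("pics/s9.png")
q=(proj("scene",shieldpts(o['eef_pos'],M,.1185))-[190,120])*3
print(q.round(0)[:4])
for p in q: cv2.circle(im,(int(p[0]),int(p[1])),2,(255,255,0),-1)
cv2.imwrite("pics/s9o.png",cv2.resize(im[100:300,40:240],None,fx=3,fy=3))
E
```

```text
[[ 76. 272.]
 [187. 272.]
 [ 59. 182.]
 [176. 182.]]
```

View pics/s9o.png

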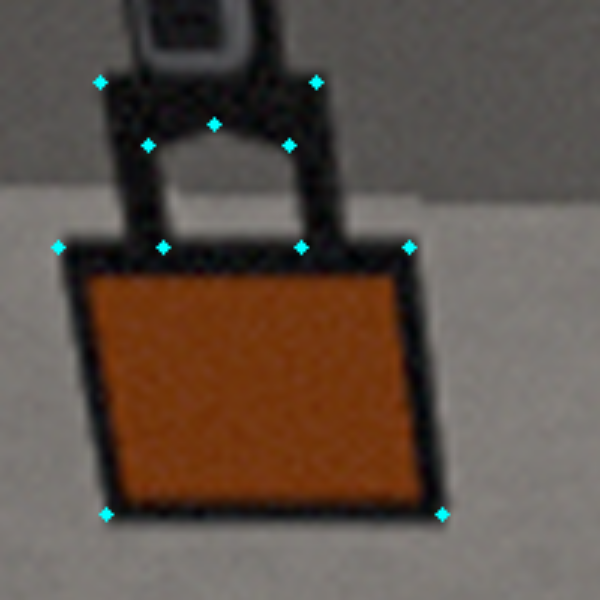

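The model overlay fits within about 1 mm, so the eye is 33.5 mm below the TCP. I'll carry it to a point outside the hook's tip.

```bash
python3 -m pendant '[0.002,0.02,0,0,0,2,0,0.004,0.04,0,0,0,4,0,0.004,0.05,0,0,0,4,0,0.003,0.05,0,0,0,4,0,0.003,0.045,0,0,0,4,0,0.003,0.03,-0.01,0,0,2.7,0,0.002,0.01,-0.02,0,0,0,0,0,0,-0.01,0,0,0,0,0,0,0,0,0,0,0]'
python3 - <<'E'
from h import *
o=ctrl.get_obs(); print(o['eef_pos'],o['wrist_force'],o['time_s'],o['q'].round(2)); M=rot(o['eef_rot']).as_matrix(); print(np.degrees(np.arctan2(M[1,0],M[0,0])))
save(ctrl.camera("wrist"),"w10.png"); save(ctrl.camera("scene"),"s10.png",(250,100,450,320),2.7);save(ctrl.camera("top"),"t10.png",(240,170,440,320),4)
E
```

```text
time_s: 17.4
eef_pos: [0.5028, 0.0492, 0.1989]
eef_rot: [-0.555, 0.556, -0.438, 0.436]
wrist_force: [1.2, -0.8, -0.8]
opening: 0.106
[0.50284242 0.04923978 0.19891283] [ 1.21836836 -0.78087604 -0.82831165] 17.4 [-0.14  0.06  1.81 -0.    1.28 -0.38]
-76.39177132733046
```

View pics/w10.png

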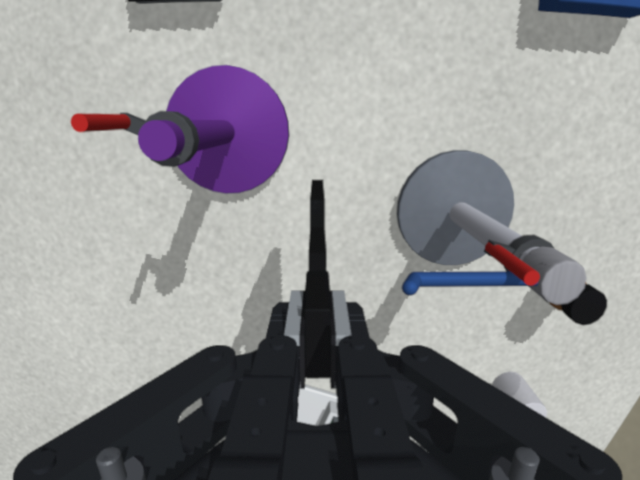

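View pics/s10.png

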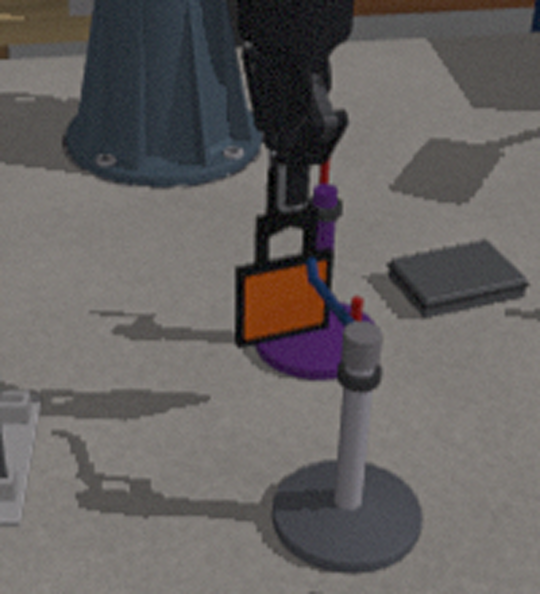

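View pics/t10.png

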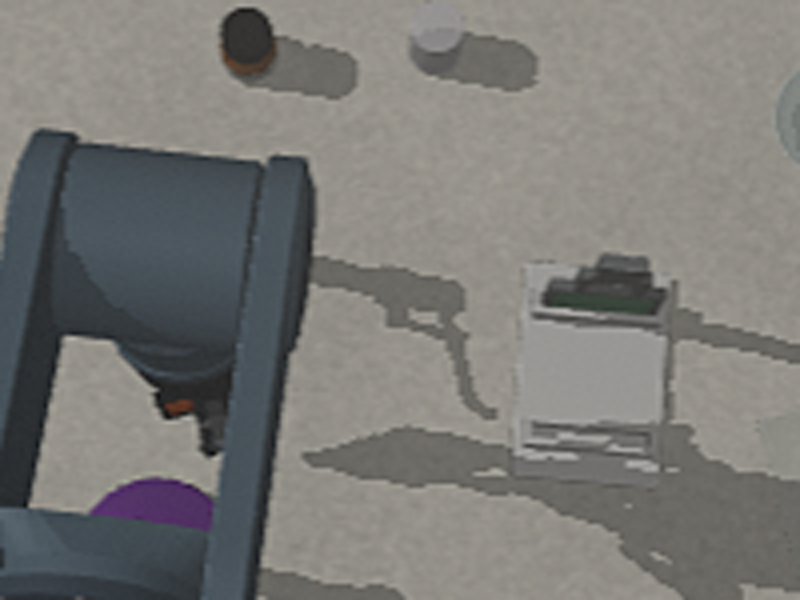

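```bash
python3 - <<'E'
from h import *
im=cv2.cvtColor(cv2.imread("pics/w10.png"),cv2.COLOR_BGR2RGB); save(im,"w10a.png",(390,220,600,320),3.8)
E
```

```text
(no output)
```

View pics/w10a.png

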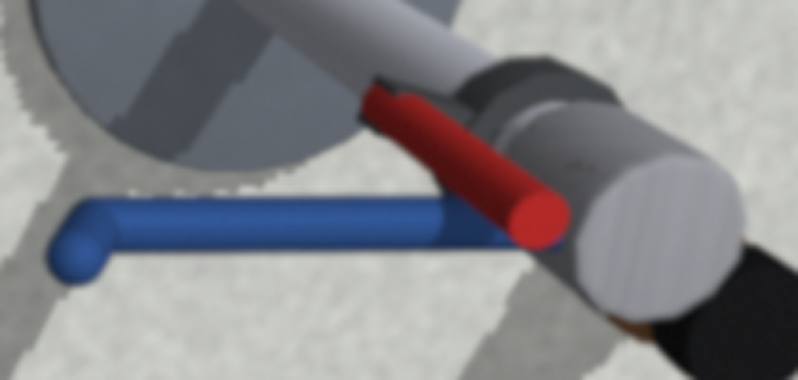

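```bash
python3 - <<'E'
from h import *
o=ctrl.get_obs(); ps=pose("wrist",o); T=o['eef_pos']; Mt=rot(o['eef_rot']).as_matrix()
for n,p,z in [("tip",(79,255),.176),("armo",(110,225),.165),("armi",(440,223),.165),("pin",(540,218),.18),("hub",(660,238),.172)]:
    P=onz("wrist",np.array(p)/3.8+[390,220],z,ps); print(n,P.round(4),((P-T)@Mt).round(4))
u=np.array([-np.cos(.237),-np.sin(.237)])
c=np.array([.627,.0785])
for r in (.125,.06,.056): print(r,(c+r*u).round(4))
# shield in scene overlay
im=cv2.imread("pics/s10.png")
q=(proj("scene",shieldpts(T,Mt,.1185))-[250,100])*2.7
for p in q: cv2.circle(im,(int(p[0]),int(p[1])),1,(255,255,0),-1)
cv2.imwrite("pics/s10o.png",cv2.resize(im[180:380,200:400],None,fx=3,fy=3))
E
```

```text
tip [0.5506 0.0586 0.176 ] [0.001  0.0249 0.0473]
armo [0.5577 0.0596 0.165 ] [0.0017 0.0359 0.0544]
armi [0.604  0.0707 0.165 ] [0.0017 0.0359 0.1021]
pin [0.6072 0.079  0.18  ] [-0.0056  0.0209  0.1071]
hub [0.6318 0.0779 0.172 ] [0.0013 0.0289 0.1308]
0.125 [0.5055 0.0492]
0.06 [0.5687 0.0644]
0.056 [0.5726 0.0654]
```

View pics/s10o.png

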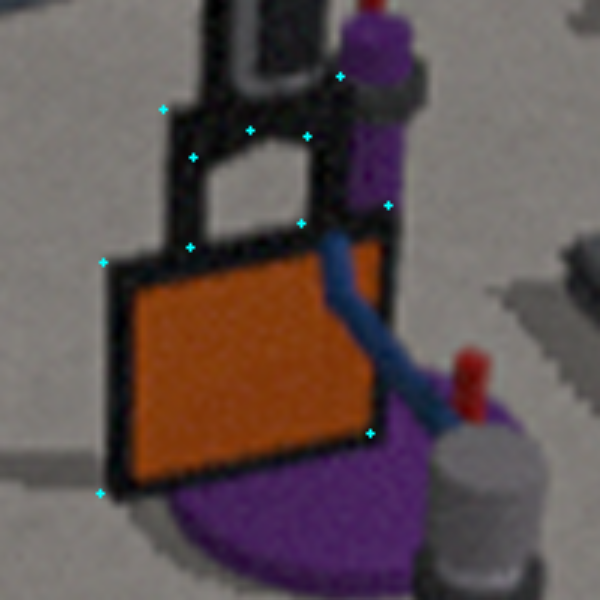

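In the wrist view the arm is aligned, offset about 1.5 mm sideways from the tool. In the scene view the shield sits about 1.5 mm to +y in the hand. I'll correct for both, raise, then approach the tip.

```bash
python3 -m pendant '[0.0006,-0.0024,0.0055,0,0,0,0,0.01,0.0024,0,0,0,0,0,0.01,0.0024,0,0,0,0,0,0.0092,0.0022,0,0,0,0,0,0,0,0,0,0,0,0]'
python3 - <<'E'
from h import *
o=ctrl.get_obs(); print(o['eef_pos'],o['wrist_force'],o['time_s']); M=rot(o['eef_rot']).as_matrix()
print((M).round(3))
save(ctrl.camera("wrist"),"w11.png",(270,200,510,360),3.3)
im=ctrl.camera("scene");save(im,"s11.png",(310,150,410,240),7)
E
```

```text
time_s: 18.18
eef_pos: [0.5344, 0.0539, 0.2055]
eef_rot: [-0.556, 0.556, -0.437, 0.437]
wrist_force: [-0.3, 0.9, -0.8]
opening: 0.102
[0.53443372 0.05387217 0.20553438] [-0.27383978  0.92561233 -0.79776102] 18.175
[[ 0.235 -0.     0.972]
 [-0.972  0.     0.235]
 [-0.    -1.    -0.   ]]
```

View pics/w11.png

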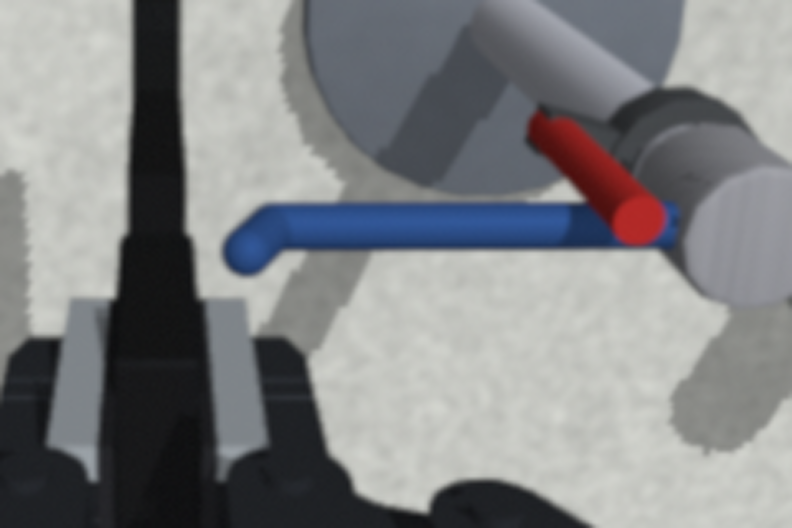

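View pics/s11.png

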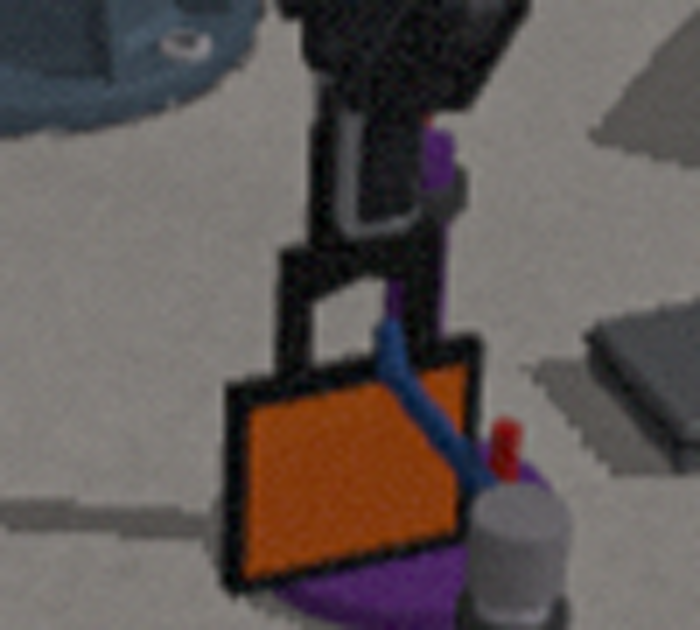

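```bash
python3 - <<'E'
from h import *
o=ctrl.get_obs(); T=o['eef_pos']; M=rot(o['eef_rot']).as_matrix()
im=cv2.imread("pics/s11.png")
f=lambda P:(proj("scene",P)-[310,150])*7
for p in f(shieldpts(T,M,.1185)): cv2.circle(im,tuple(p.astype(int)),3,(255,255,0),-1)
a=.237;u=np.array([-np.cos(a),-np.sin(a),0]);c=np.array([.627,.0785,0])
for r,z in [(.034,.165),(.078,.165),(.083,.175),(0,.172)]:
    p=f(c+r*u+[0,0,z])[0]; cv2.circle(im,tuple(p.astype(int)),3,(0,255,0),-1)
    P=c+r*u+[0,0,z]; print(r,((P-T)@M).round(4))
cv2.imwrite("pics/s11o.png",im)
ps=pose("wrist")
for n,p,z in [("tip",(248,247),.176),("armo",(290,227),.165),("armi",(560,226),.165)]:
    P=onz("wrist",np.array(p)/3.3+[270,200],z,ps); print(n,P.round(4),((P-T)@M).round(4))
E
```

```text
0.034 [-0.002   0.0403  0.0626]
0.078 [-0.0021  0.0404  0.0186]
0.083 [-0.0021  0.0304  0.0136]
0 [-0.002   0.0333  0.0966]
tip [0.5468 0.0609 0.176 ] [-0.0038  0.0294  0.0145]
armo [0.5546 0.0615 0.165 ] [-0.0025  0.0404  0.0222]
armi [0.5977 0.072  0.165 ] [-0.0026  0.0403  0.0666]
```

View pics/s11o.png

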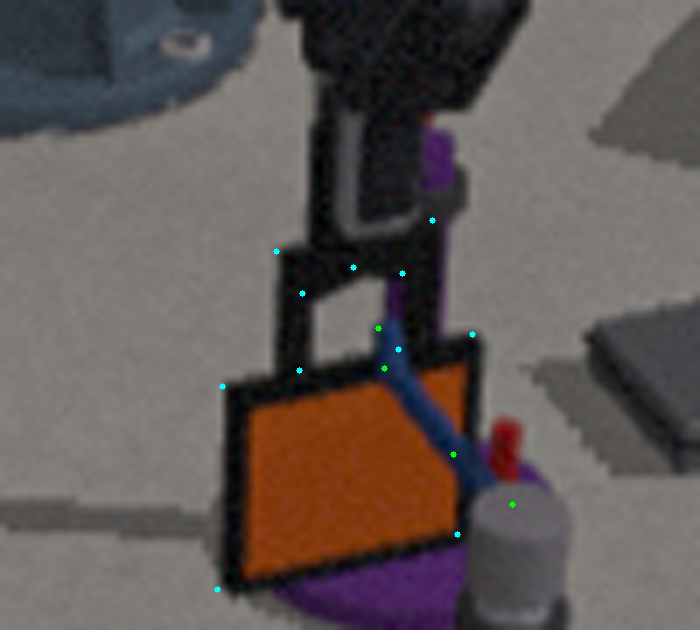

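The model's bias in the scene view is the same for hook and shield, so the arm sits about 2 mm to tool −x. I'll centre it and thread the eye over the tip.

```bash
python3 -m pendant '[-0.0005,0.0019,0,0,0,0,0,0.005,0.0012,0,0,0,0,0,0.005,0.0012,0,0,0,0,0,0,0,0,0,0,0,0]';  python3 -m pendant '[0.005,0.0012,0,0,0,0,0,0.005,0.0012,0,0,0,0,0,0,0,0,0,0,0,0]'
python3 - <<'E'
from h import *
o=ctrl.get_obs(); T=o['eef_pos']; M=rot(o['eef_rot']).as_matrix();print(T,o['wrist_force'],o['time_s'])
save(ctrl.camera("wrist"),"w12.png",(270,200,510,360),3.3)
im=ctrl.camera("scene");save(im,"s12.png",(310,150,410,240),7)
E
```

```text
time_s: 18.77
eef_pos: [0.5437, 0.058, 0.2058]
eef_rot: [0.556, -0.556, 0.437, -0.437]
wrist_force: [-0.9, -0.2, -0.9]
opening: 0.105
time_s: 19.15
eef_pos: [0.5537, 0.0604, 0.2058]
eef_rot: [0.556, -0.556, 0.437, -0.437]
wrist_force: [-0.6, 0.0, -0.3]
opening: 0.106
[0.55369599 0.06041534 0.20576587] [-0.5578675   0.01820663 -0.26665996] 19.15
```

View pics/w12.png

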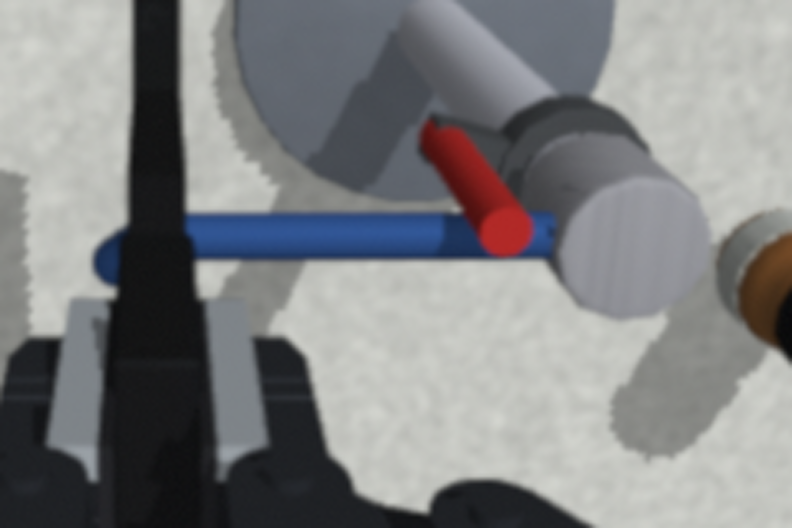

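View pics/s12.png

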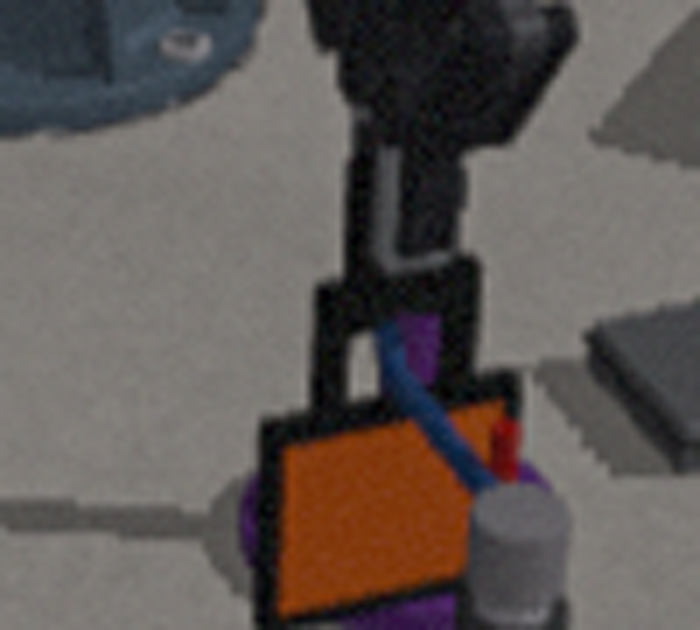

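The tip has passed through the eye with no force. I'll advance to about 58 mm from the axis.

```bash
python3 -m pendant '[0.0055,0.0013,0,0,0,0,0,0.0055,0.0013,0,0,0,0,0,0.0055,0.0013,0,0,0,0,0,0,0,0,0,0,0,0]'
python3 - <<'E'
from h import *
o=ctrl.get_obs(); T=o['eef_pos']; M=rot(o['eef_rot']).as_matrix();print(T,o['wrist_force'],o['time_s'])
save(ctrl.camera("wrist"),"w13.png",(270,200,510,360),3.3)
im=ctrl.camera("scene");save(im,"s13.png",(310,150,410,240),7)
E
```

```text
time_s: 19.75
eef_pos: [0.5702, 0.0643, 0.2057]
eef_rot: [-0.556, 0.556, -0.437, 0.437]
wrist_force: [0.1, 0.3, -1.5]
opening: 0.106
[0.57021547 0.0643416  0.20569395] [ 0.14863826  0.32958076 -1.48372058] 19.75
```

View pics/w13.png

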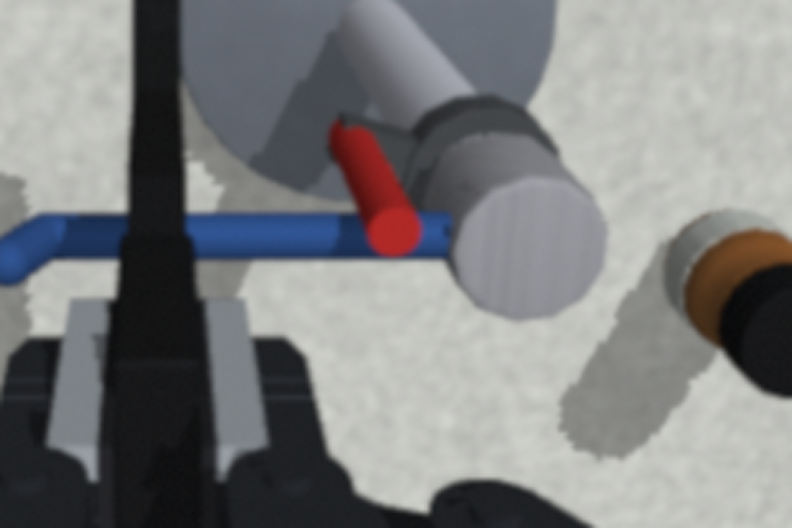

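View pics/s13.png

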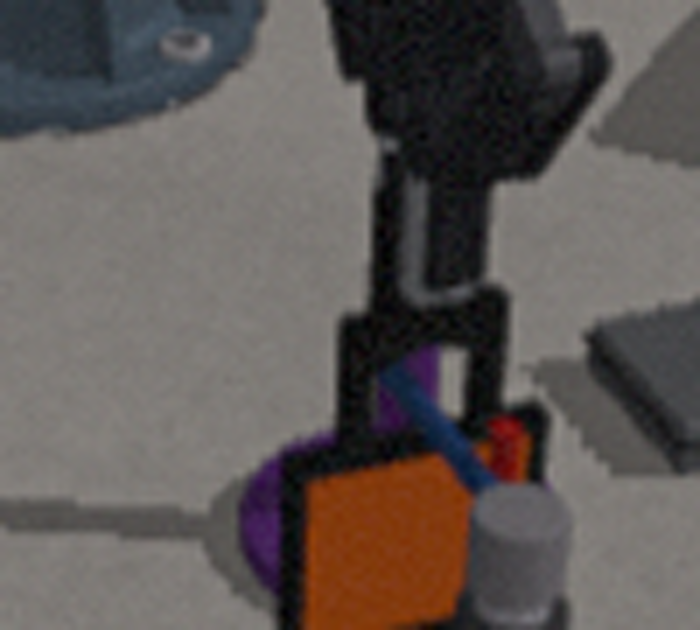

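```bash
python3 -m pendant '[0,0,-0.006,0,0,0,0,0,0,-0.006,0,0,0,0,0,0,-0.003,0,0,0,0,0,0,0,0,0,0,0]';python3 -m pendant '[0,0,-0.001,0,0,0,0,0,0,0,0,0,0,0]';python3 -m pendant '[0,0,-0.001,0,0,0,0,0,0,0,0,0,0,0]'
```

```text
time_s: 20.35
eef_pos: [0.5695, 0.0643, 0.1903]
eef_rot: [-0.555, 0.556, -0.438, 0.437]
wrist_force: [0.7, -0.3, -0.9]
opening: 0.104
time_s: 20.6
eef_pos: [0.5699, 0.0642, 0.1899]
eef_rot: [0.556, -0.556, 0.437, -0.437]
wrist_force: [0.6, -0.2, -1.2]
opening: 0.102
time_s: 20.85
eef_pos: [0.5698, 0.0643, 0.1888]
eef_rot: [-0.556, 0.556, -0.437, 0.437]
wrist_force: [-0.1, -0.1, -1.8]
opening: 0.104
```

```bash
python3 -m pendant '[0,0,-0.0007,0,0,0,0,0,0,0,0,0,0,0]';python3 -m pendant '[0,0,-0.0006,0,0,0,0,0,0,0,0,0,0,0]';python3 -m pendant '[0,0,-0.0006,0,0,0,0,0,0,0,0,0,0,0]'
python3 - <<'E'
from h import *
save(ctrl.camera("wrist"),"w14.png",(270,200,510,360),3.3)
im=ctrl.camera("scene");save(im,"s14.png",(310,150,410,240),7)
E
```

```text
time_s: 21.1
eef_pos: [0.5698, 0.0643, 0.188]
eef_rot: [-0.556, 0.556, -0.437, 0.437]
wrist_force: [0.7, 0.6, -1.3]
opening: 0.106
time_s: 21.35
eef_pos: [0.5698, 0.0643, 0.1877]
eef_rot: [0.556, -0.556, 0.437, -0.437]
wrist_force: [-1.2, 0.5, 1.2]
opening: 0.101
time_s: 21.6
eef_pos: [0.57, 0.0642, 0.1874]
eef_rot: [0.556, -0.556, 0.437, -0.438]
wrist_force: [-2.0, -1.2, 3.9]
opening: 0.108
```

View pics/s14.png

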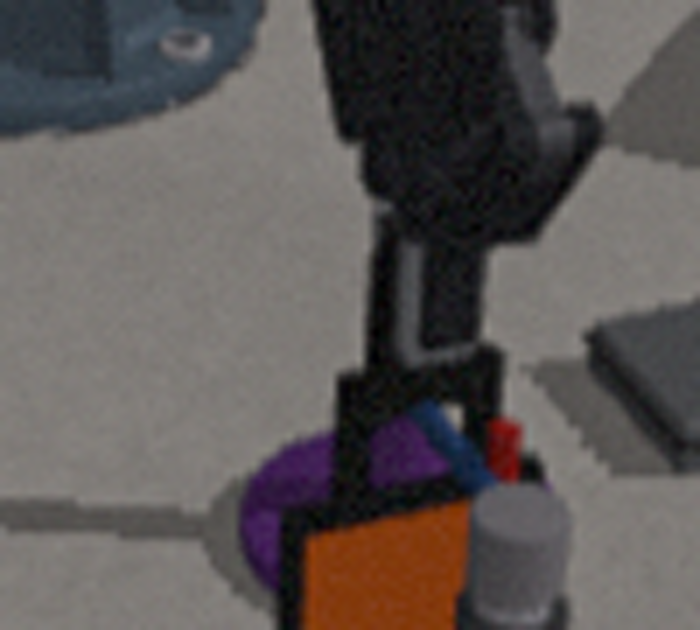

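The top bar rests on the arm: contact came at the predicted height, with the force rising to about 4–5 N. I'll ease off slightly and release.

```bash
python3 -m pendant '[0,0,0.0005,0,0,0,0,0,0,0,0,0,0,0]'; python3 -m pendant '[0,0,0,0,0,0,0.014,0,0,0,0,0,0,0.018,0,0,0,0,0,0,0.024,0,0,0,0,0,0,0.03,0,0,0,0,0,0,0.03,0,0,0,0,0,0,0.03]'
python3 - <<'E'
from h import *
save(ctrl.camera("wrist"),"w15.png")
im=ctrl.camera("scene");save(im,"s15.png",(310,150,410,240),7)
E
```

```text
time_s: 21.95
eef_pos: [0.5699, 0.0642, 0.1875]
eef_rot: [0.556, -0.556, 0.437, -0.437]
wrist_force: [-1.0, 0.5, 3.4]
opening: 0.106
time_s: 22.7
eef_pos: [0.5698, 0.0642, 0.1874]
eef_rot: [-0.556, 0.556, -0.437, 0.437]
wrist_force: [-0.1, -0.1, 0.2]
opening: 0.349
```

View pics/w15.png

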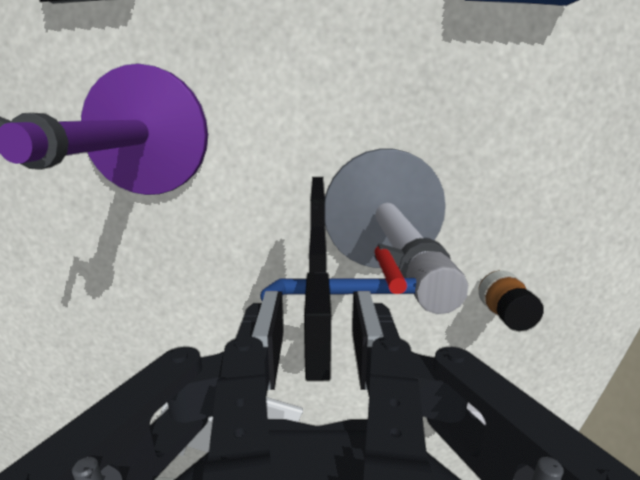

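View pics/s15.png

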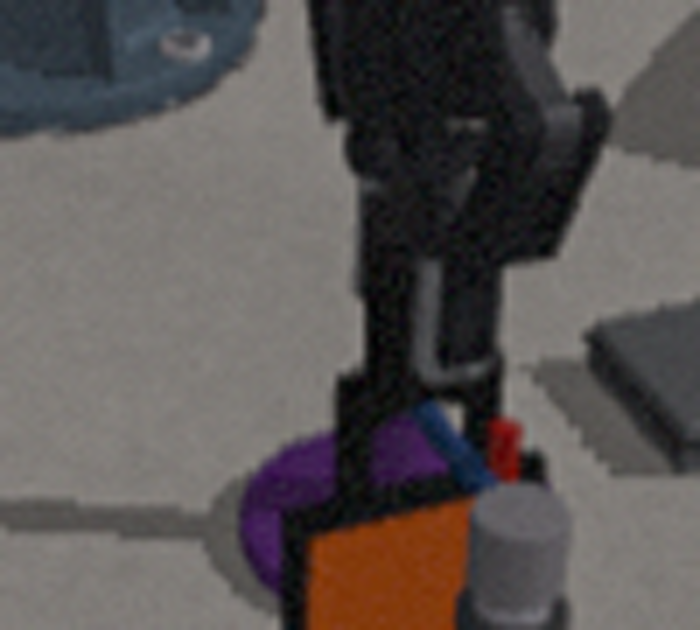

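The shield hangs on its own, with gaps on both sides of the tab. I'll withdraw straight up.

```bash
python3 -m pendant '[0,0,0.01,0,0,0,0.03,0,0,0.02,0,0,0,0.03,0,0,0.03,0,0,0,0.03,0,0,0.04,0,0,0,0.03,-0.02,-0.02,0.04,0,0,0,0.03,-0.03,-0.03,0.02,0,0,0,0.03,-0.03,-0.03,0,0,0,0,0.03,0,0,0,0,0,0,0.03,0,0,0,0,0,0,0.03,0,0,0,0,0,0,0.03]'
python3 - <<'E'
from h import *
o=ctrl.get_obs()
im=ctrl.camera("wrist");save(im,"w16.png")
im=ctrl.camera("scene");save(im,"s16.png",(190,120,440,320),3)
E
```

```text
time_s: 24.05
eef_pos: [0.4903, -0.0151, 0.3474]
eef_rot: [0.556, -0.556, 0.437, -0.437]
wrist_force: [-0.2, -0.3, -0.3]
opening: 0.353
```

View pics/w16.png

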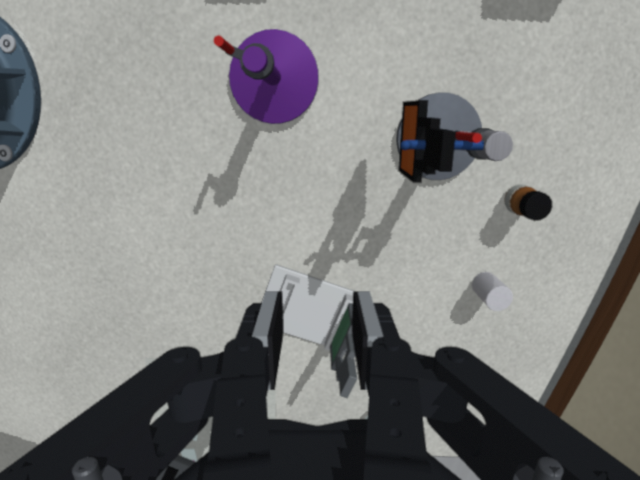

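View pics/s16.png

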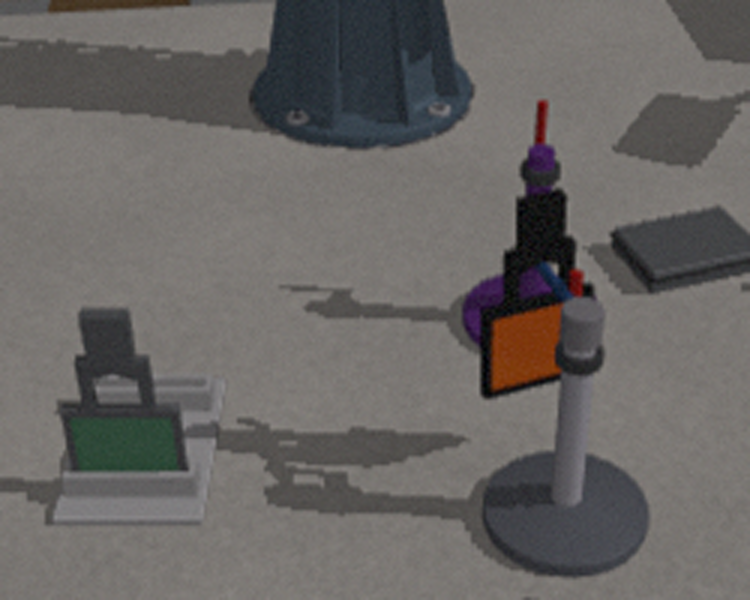

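```bash
python3 -m pendant '[0,0,0,0,0,0,0.03,0,0,0,0,0,0,0.03,0,0,0,0,0,0,0.03,0,0,0,0,0,0,0.03,0,0,0,0,0,0,0.03,0,0,0,0,0,0,0.03]' >/dev/null
python3 - <<'E'
from h import *
w=cv2.cvtColor(cv2.imread("pics/w16.png"),cv2.COLOR_BGR2RGB)
im=ctrl.camera("wrist"); print("diff",np.abs(im.astype(int)-w)[80:200,380:520].mean(),np.abs(im.astype(int)-w)[350:,0:100].mean())
a=.237;u=np.array([-np.cos(a),-np.sin(a),0]);c=np.array([.627,.0785,0])
M=np.c_[[0.235,-.972,0],[0,0,-1],-u]
E=c+.058*u+[0,0,.154]
P=shieldpts(E,M,.085); P=np.vstack([P,P+.0*u])
s=6; box=(385,70,525,200)
save(im,"w17.png",box,s-.5); im2=cv2.imread("pics/w17.png")
for p in (proj("wrist",P)-[385,70])*(s-.5): cv2.circle(im2,tuple(p.astype(int)),3,(255,255,0),-1)
for r,z in [(.034,.165),(.078,.165),(.083,.175)]:
    p=(proj("wrist",c+r*u+[0,0,z])[0]-[385,70])*(s-.5); cv2.circle(im2,tuple(p.astype(int)),3,(0,255,0),-1)
cv2.imwrite("pics/w17.png",im2)
sc=ctrl.camera("scene"); save(sc,"s17.png",(330,170,410,260),6.5); im2=cv2.imread("pics/s17.png")
for p in (proj("scene",P)-[330,170])*6.5: cv2.circle(im2,tuple(p.astype(int)),3,(255,255,0),-1)
cv2.imwrite("pics/s17.png",im2)
E
```

```text
diff 2.954107142857143 0.8398461538461538
```

View pics/w17.png

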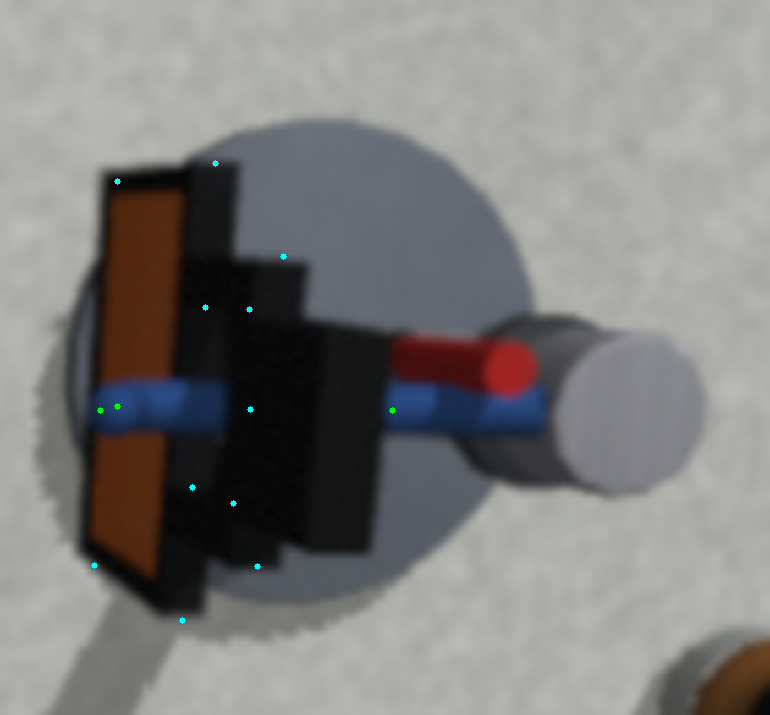

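View pics/s17.png

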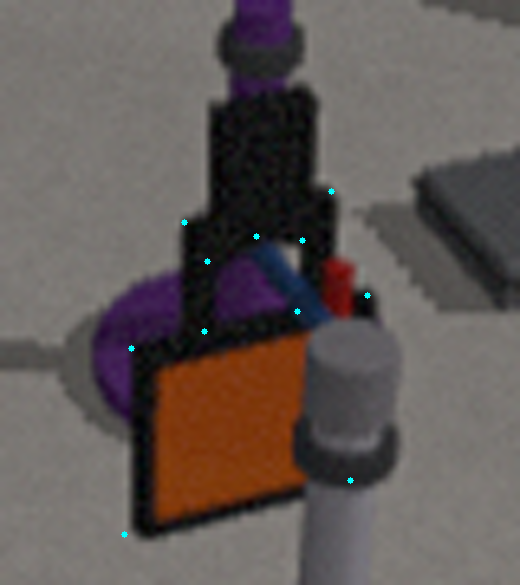

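```bash
python3 - <<'E'
from h import *
w=cv2.cvtColor(cv2.imread("pics/w16.png"),cv2.COLOR_BGR2GRAY).astype(np.float32)
for k in range(5):
    g=cv2.cvtColor(ctrl.camera("wrist"),cv2.COLOR_RGB2GRAY).astype(np.float32)
    print([np.round(cv2.phaseCorrelate(w[s],g[s])[0],2) for s in (np.s_[90:190,395:455],np.s_[20:140,220:330],np.s_[60:250,380:560])], np.abs(g-w)[90:190,395:455].mean(), np.abs(g-w)[20:140,220:330].mean()); w=g
o=ctrl.get_obs(); print(o['time_s'],np.abs(o['dq']).max())
E
```

```text
[array([ 0.51, -0.85]), array([ 0.35, -0.62]), array([ 0.57, -0.62])] 4.1211667 1.9023485
[array([0.05, 0.03]), array([-0.02, -0.  ]), array([-0.01,  0.01])] 0.63766664 0.3909091
[array([ 0.  , -0.01]), array([-0.02,  0.05]), array([0.01, 0.01])] 0.65283334 0.39795455
[array([-0.01, -0.04]), array([ 0.02, -0.02]), array([ 0.01, -0.01])] 0.6075 0.38734847
[array([0.  , 0.04]), array([-0.  ,  0.01]), array([-0.,  0.])] 0.62416667 0.37954545
25.25 0.0017976925160066175
```

```bash
python3 - <<'E'
from h import *
ps=pose("wrist"); g=lambda p,z: onz("wrist",np.array(p)/5.5+[385,70],z,ps)[:2]
A=g((200,407),.165);B=g((440,410),.165);p=g((511,368),.18);h=g((632,413),.172)
d=(A-B)/np.linalg.norm(A-B); x=lambda v:d[0]*v[1]-d[1]*v[0]
print("a",np.arctan2(-d[1],-d[0]),"pin",x(p-B),"hub",x(h-B))
for t in ["spare","dropper","oil","dish","slidebox","canister","case"]:
    for cam in ("scene",):
        ctrl.camera(cam) if t=="spare" else 0
        for dd in ctrl.silhouettes(t,cam)[:1]: ys,xs=np.nonzero(dd['mask']); print(t,round(dd['score'],2),xs.mean().round(1),ys.mean().round(1))
E
```

```text
a 0.23786548493107124 pin -0.007262852081754864 hub -0.00046566884700235175
spare 0.55 229.3 254.2
dropper 0.71 520.2 288.7
oil 0.76 366.3 337.5
dish 0.71 130.9 337.4
slidebox 0.7 520.0 288.9
canister 0.6 290.2 345.9
case 0.57 419.0 202.6
```

```bash
python3 - <<'E'
from bench import ctrl
ctrl.hand_in()
E
```

```text
the job is handed in; nothing more can be done
```

The job is done and handed in at about 26 s on the robot's clock; no verdict is reported.

**What I did:** I turned the hook clockwise to the red pin with closed fingers and held it there. The measured push was about 10–11 N at roughly 60 mm from the axis, and no reading came near 20 N. I then lifted the orange shield from its rack, threaded its eye over the upturned tip, and lowered it onto the arm about 58 mm from the post. The wrist force read about 4 N at touchdown. I released it and withdrew.

**What the last checks showed:**
- **Hook:** the hook is at 0.238 rad and the arm's centre line is 7.3 mm from the pin's axis. When pressed it was 0.240 rad and 7.1 mm, so it is still against the pin. Nominal contact distance is 8 mm, and the difference is within calibration error.
- **Shield:** it hangs upright behind the tip, within about 2 mm of the model drawn over both camera views. It was still in the last five frames. An earlier frame difference came from the arm settling, as the background shifted too.
- **Other things:** the spare, oil, dish, slide box, canister and case are within a pixel of where they started.

**Disagreements:**
- **Dropper:** in the final check the network reported the slide box in its place, so I did not confirm it. The arm never went near it.
- **Stop stiffness:** the push force rose by only about 3 N per mm of tool travel at the pin, softer than the stated 10 N per mm. I put this down to give in the fingers and wrist.

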